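Rack the used filter plate and present the fresh one

ROBOT

A 6-joint arm with a two-finger parallel gripper is mounted at the origin on the work surface. World frame = base frame: x ahead of the robot, y to its left, z up, the work surface at z = 0. Lengths are in m, angles in rad, forces in N, time in s.
With the tool pointing down it reaches from about 0.3 to 0.875 m from the base axis. Payload 6.4 kg.
Tool frame: the origin (TCP) lies at the very end of the fingers, on their centre line; the grasp point (between the pads) lies 19 mm behind it; z points along the fingers, y is the direction in which the jaws open and shut (so a half turn about z gives the same grasp; the last joint's range is limited). The gripper opens to 85 mm and grips with 20 to 120 N. Pads are 22 mm wide; open, the fingers measure 114 mm over their backs; the gripper's body (76 mm by 85 mm) begins 54 mm behind the grasp point. The pads swing forward as they close: fully open they stand 13 mm farther back than shut.
Start: joints at [0.979, 0.181, 1.607, -0, 1.354, -0.206], TCP at [0.216, 0.533, 0.231] pointing down, gripper open.
Joint ranges: [-2.99, 2.99], [-0.89, 2.07], [0.3, 2.58], [-1.14, 4.28], [0, 2.63], [-3.12, 3.12]. Speed limits (rad/s): [2.57, 2.57, 3.01, 3.14, 3.14, 3.14].

INTERFACE

Orientations are given as a unit quaternion [w, x, y, z].
In Python, from bench import * gives the robot as it stands.
- The arm moves only by the tool arm_command, never from a script. Its argument "motion" is text: rows parted by semicolons, each of 7 numbers parted by spaces: the shift along the tool's x, y, z in units of 0.2 m (1.0 is 0.2 m), then the turn, a rotation vector about the tool's x, y, z in units of 60 degrees (1.0 is 60 degrees), then the opening, from 0 (shut) to 1 (fully open). In form: tx ty tz ax ay az grip; .... A call has 1 to 10 rows; each row shifts and turns the pose as measured when the row begins, along the tool's axes as they then stand; what a row does not reach is not made up. A row lasts 1/12 s, in which the tool goes at most 41.7 mm and 7.16 degrees, less where a joint would pass 70% of its speed; a pose out of reach is approached as far as the arm can. A call with a number of a shift or a turn outside -1 to 1 is refused whole. A call with a gripper value outside its range is refused whole. The fingers move at their own pace and stop on an object; the grip force is fixed at half the most. Time passes only in rows, so rows that do not move let the fingers close. It gives the time, the measured TCP pose, the force and the opening at its end, in the units of the state.
- get_obs(): the state, without advancing time (a new reading comes with each control period).
- camera(name): name is "scene" or "top" or "wrist"; returns a dict with "img" (420x560x3 uint8, red, green, blue), "intrinsics" (3x3 intrinsics, pixels), "distortion" ([k1, k2, p1, p2, k3] as OpenCV has them; the pictures are not rectified), "pose" (4x4, takes a point from camera to world coordinates); the wrist camera has in their place "mount" (4x4, takes a point from camera to tool coordinates, whose origin is the TCP and whose axes are the flange's). Camera axes: x right, y down, z forward; pixel columns grow to the right and rows downward; lengths in m; the calibration is good to about 2 mm. A picture is of the moment at which its call begins: read the wrist's pose just before it. There is no depth.
- hand_in(): hands the job in, once; it reports no verdict.
Trained networks look in the newest picture that a camera, given by its name, has taken for a name from the list of things; names that differ only in an ending like _2 or _b are one class to them, and where a whole thing is asked for, a point or a joint stands for the part that bears it (a point fixed in the world has none). Each returns a list of dicts, best first, with "conf" (0 to 1); they miss things now and then, are a little off and sometimes report something else, mostly with a low value. They report only what shows in the picture. A call takes as long as a camera call. They do not tell look-alikes from the thing itself.
- search_frame(camera, target): "box" ([left, top, right, bottom] in pixels, round what is visible of it).
The state is a dict: "time_s": time; "q": joint angles; "dq": joint speeds; "joint_efforts": joint torques, N m; "eef_pos": TCP position; "eef_rot": TCP orientation; "wrist_force": force on the tool from outside, world axes, zero at the start; "torque": the same for the moment, N m; "opening": opening from 0.0 (shut) to 1.0 (fully open).
Only numpy, scipy, OpenCV 4.12 (cv2) and the standard library are available. Lean on these libraries where they do the work, as an engineer would, in place of code of your own. Each camera call takes 0.05 s, during which the arm holds its last target.

TASK

First stand the used filter plate, which leans on the small drip stand, upright on its lower edge (pull tab up) in a free slot of the white slotted rack, without dropping it, and let go of it. Then lift the flap of the white filter box and leave it standing open, draw out the fresh filter plate hidden inside by its pull tab, and hold it up over the round light pad for inspection: upright, tab up, centred over the pad, its lower edge about 10 cm above it or higher. Finish while still holding it there, and leave the plate already in the rack and the other things on the bench alone.

Things in the scene. Friction and masses are not known exactly. Their poses are not given: they have to be found in the camera images.
- used_plate: The used filter plate, leaning on the drip stand at about 0.42 rad from vertical, its tab end towards the stand's -x side. Aluminium frame with grey ribbed screen, 8 mm thick (x), 80 wide (y), 70 high (z), plus a pull tab 30 wide, 8 thick, 16 high on the middle of the top edge (tab centre 78 mm above the origin). Origin: middle of the lower edge. 0.1 to 0.2 kg.
- fresh_plate: Fresh plate, like the used one, 0.1 to 0.2 kg, hidden under the flap. Stands upright, tab up, in a 12 mm wide guide slot along the box's y, its origin at about (-10, 0, 5) mm in the box's frame (up to 8 mm off along y), tab top 4 mm below the rim, guide walls up to 35 mm above the box's underside. Drawn straight up, it comes freely. x: its normal, z: up. Origin: middle of the lower edge.
- spare_plate: A bystander: a third identical plate, already standing in the rack's +x slot (36 mm from the rack's middle). To be left there. Aluminium frame with grey ribbed screen, 8 mm thick (x), 80 wide (y), 70 high (z), plus a pull tab 30 wide, 8 thick, 16 high on the middle of the top edge (tab centre 78 mm above the origin). Origin: middle of the lower edge. 0.1 to 0.2 kg.
- stand: White plastic drip stand, fixed, foot 100 x 100 x 8 mm, with a slanted ledge and a 44 mm high slanted back rest behind the plate's lower half (on its -x side); a lip 11 mm high holds the plate's lower edge on the other side. The upper half of the plate is free on both faces. The plate is drawn out upwards along its own slant. Origin: centre of the underside.
- rack: White plastic slotted rack, fixed, 124 mm long (its x), 104 mm wide (its y), 44 mm high. Three slots run along its y, at x = -36, 0 and +36 mm from its middle, each 13 mm wide and 92 mm long, floor 8 mm above the underside, straight walls up to 32 mm, and 45 degree lead-ins above (mouth 24 mm). The slots at -36 and 0 are free. Origin: centre of the underside.
- box: White filter box, fixed, 120 x 120 mm, 95 mm high, walls 5 mm, open at the top under a flap hinged along its +x rim. Origin: centre of the underside.
- flap (a joint): Angle of the box's flap: 0 shut (lying flat on the rim), 1.57 standing upright, 1.75 at its stop. It is stiff: it stays at the angle where it is left; lifting at the tab takes about 1 to 2 N.
- flap_tab (a point): Grip point in the flap's steel tab. The tab sticks out 43 mm beyond the box's -x wall in the flap's plane, 24 mm wide (box y), 8 mm thick; this point lies 25 mm out from the wall, 145 mm from the hinge, about 99 mm above the bench when shut. Gripped across its width, the tab can turn between the fingers.
- flap_hinge (a point): Middle of the flap's hinge line, at the top of the box's +x rim, 95 mm above the bench; the hinge axis is the box's y axis. The flap body is 118 mm long, 124 mm wide, 5 mm thick.
- light_pad: Round light pad, fixed, 90 mm across, 11 mm high, black with a white disc on top. Origin: centre of the underside.
- bottle_a: Bystander: clear glass jar with a blue cap, 56 mm across, 110 mm high. Origin: centre of the underside.
- bottle_b: Bystander: amber glass jar with a blue cap, 56 mm across, 110 mm high. Origin: centre of the underside.
- beaker: Bystander: glass beaker, 70 mm across, 95 mm high. Origin: centre of the underside.
- disc: Bystander: dark steel disc lying flat, 84 mm across, 12 mm thick. Origin: centre of the underside.
- vial: Bystander: small glass vial with a white cap, 26 mm across, 50 mm high. Origin: centre of the underside.
- spatula: Bystander: spatula lying flat, 160 mm long along its x. Origin: underside.
Things that resemble listed ones, but are neither listed nor needed, are in the scene too. What is shaped like the used_plate but brown or turquoise is not meant.

How it is judged:
On the way, in this order (a step that is already met when the one before it is completed fails the run):
1. the used plate stands in a free slot of the rack, let go (z of used_plate in the frame of rack between 0.004 and 0.014 m and x of used_plate in the frame of rack between -0.05 and 0.05 m and y of used_plate in the frame of rack between -0.02 and 0.02 m and angle between used_plate's own z axis and vertical below 0.3 rad and angle between the x axis of used_plate and the x axis of rack, either way round below 0.25 rad and contact force between the fingers and used_plate below 0.1 N), for 0.3 s.
2. the flap has been lifted open (value of joint flap above 1.2 rad), for 0.2 s.
3. the fresh plate is drawn clear of the box in the gripper (height (world z) of fresh_plate above 0.1 m and contact force between the fingers and fresh_plate above 1 N), for 0.2 s.
At the end, for the whole second after the job is handed in: Used plate in a rack slot, lower edge within 6 mm of its floor, tilt under 0.3 rad, let go; flap open beyond 1.2 rad; fresh plate held still by the fingers alone, tab up, upright within 0.25 rad, lower edge over 90 mm above the bench, its middle within 35 mm of the pad's centre in plan (all of step 1 and value of joint flap above 1.2 rad and contact force between the fingers and fresh_plate above 1 N and height (world z) of fresh_plate above 0.09 m and horizontal distance between fresh_plate and light_pad below 0.035 m and angle between fresh_plate's own z axis and vertical below 0.25 rad and linear speed of fresh_plate below 0.03 m/s and contact force between fresh_plate and box below 0.05 N and contact force between fresh_plate and rack below 0.05 N and contact force between fresh_plate and stand below 0.05 N and contact force between fresh_plate and light_pad below 0.05 N and contact force between fresh_plate and used_plate below 0.05 N and contact force between fresh_plate and spare_plate below 0.05 N); the arm keeps its last pose, push and grip.
It fails at once if the used plate is let go while its lower edge is more than 50 mm above the bench (contact force between the fingers and used_plate below 0.02 N and height (world z) of used_plate above 0.05 m and distance of used_plate from where it was at the start of the episode above 0.06 m).
It fails at once if the plate already in the rack is lifted or tipped (distance of spare_plate from where it was at the start of the episode above 0.02 m or angle between spare_plate's own z axis and vertical above 0.35 rad).
It fails at once if a bystander is pushed more than 3 cm or knocked over (distance of any of bottle_a, bottle_b, beaker, disc, vial, spatula from where it was at the start of the episode above 0.03 m or angle between any of bottle_a, bottle_b, beaker, disc, vial, spatula's own z axis and vertical above 0.5 rad).
It also fails if it takes over 72 s, if anything falls off the work surface, if the arm or the gripper's body presses on something with over 40 N, if the wrist force passes 120 N, or if a joint passes its speed limit or range.

## Working session

There is one attempt and no reset: what is moved stays moved. The work goes in short steps, Python scripts to look and compute and a tool call to move; the robot and the scene stay as the last step left them, time stands still between calls to the robot, and variables do not carry over. Pictures are saved under pics/ and viewed, and the job is handed in when it is done.

Besides the shell and the picture viewer there is one more tool, called as name(argument=value, ...) on one line, values as JSON. arm_command: Moves the arm, as the interface text tells. Shifts and turns lie within -1 to 1; 1 stands for 0.2 m of shift or 60 degrees of turn. Its arguments: {"type":"object","properties":{"motion":{"type":"string"}},"required":["motion"]}

```bash
ls; mkdir -p pics
cat > h.py <<'E'
from bench import *
import numpy as np, cv2
from scipy.spatial.transform import Rotation as R
def Rq(q): return R.from_quat([q[1],q[2],q[3],q[0]])
def ray(c,pts,pose=None):
    pts=np.array(pts,float).reshape(-1,1,2)
    u=cv2.undistortPoints(pts,np.array(c["intrinsics"]),np.array(c["distortion"])).reshape(-1,2)
    P=np.array(c["pose"]) if pose is None else pose
    d=np.c_[u,np.ones(len(u))]@P[:3,:3].T
    return P[:3,3],d
def onz(c,pts,z,pose=None):
    o,d=ray(c,pts,pose); z=np.broadcast_to(z,len(d))
    return o+d*((z-o[2])/d[:,2])[:,None]
def proj(c,X,pose=None):
    P=np.array(c["pose"]) if pose is None else pose
    Pi=np.linalg.inv(P)
    r=cv2.Rodrigues(Pi[:3,:3])[0]
    return cv2.projectPoints(np.array(X,float).reshape(-1,1,3),r,Pi[:3,3],np.array(c["intrinsics"]),np.array(c["distortion"]))[0].reshape(-1,2)
def wpose(c,s):
    T=np.eye(4);T[:3,:3]=Rq(s["eef_rot"]).as_matrix();T[:3,3]=s["eef_pos"]
    return T@np.array(c["mount"])
E
python3 - <<'E'
from h import *
import pickle
s=get_obs();print(s)
d={}
for n in ["scene","top","wrist"]:
    c=camera(n);d[n]=c;cv2.imwrite(f"pics/{n}0.png",c["img"][...,::-1])
    for t in ["used_plate","rack","stand","box","flap_tab","light_pad"]:
        print(n,t,[(np.round(x["box"]).astype(int).tolist(),round(x["conf"],2)) for x in search_frame(n,t)][:5])
print({k:np.round(d["top"][k],3).tolist() for k in ["intrinsics","distortion","pose"]},np.round(d["scene"]["pose"],3).tolist(),np.round(d["wrist"]["mount"],3).tolist())
pickle.dump(d,open("d0.pkl","wb"))
E
```

```text
pics
{'time_s': 0.0, 'q': array([ 9.78680665e-01,  1.81602522e-01,  1.60802913e+00, -3.98508695e-05,
        1.35378697e+00, -2.06312358e-01]), 'dq': array([-0.00118094,  0.00098403, -0.00043282,  0.00155194, -0.00058302,
        0.00056867]), 'joint_efforts': array([ 9.08411894e-04, -4.44855416e+01, -3.51349354e+01,  4.66305863e-06,
        8.79600935e-03,  3.82620948e-07]), 'eef_pos': array([0.2160535 , 0.53225419, 0.23033937]), 'eef_rot': array([-3.36947130e-04,  1.91703222e-01,  9.81452516e-01, -8.48754632e-04]), 'wrist_force': array([ 0.45438269, -0.42268788,  0.28150913]), 'torque': array([ 0.03876488, -0.02739694, -0.0402938 ]), 'opening': 1.002131422370808}
scene used_plate [([230, 217, 255, 236], 0.95), ([200, 178, 222, 204], 0.87), ([169, 222, 193, 238], 0.69)]
scene rack [([372, 219, 413, 245], 0.78)]
scene stand [([196, 196, 231, 218], 0.82)]
scene box [([258, 192, 314, 256], 0.65)]
scene flap_tab [([261, 194, 313, 226], 0.71), ([156, 174, 176, 210], 0.58)]
scene light_pad [([315, 205, 337, 221], 0.6)]
top used_plate [([373, 162, 405, 193], 0.96), ([370, 215, 404, 227], 0
[... 182 characters left out ...]
11, 228], 0.65), ([253, 239, 286, 272], 0.15)]
top light_pad [([253, 235, 284, 271], 0.76)]
wrist used_plate []
wrist rack [([155, 370, 211, 420], 0.98)]
wrist stand []
wrist box []
wrist flap_tab []
wrist light_pad []
{'intrinsics': [[523.868, 0.0, 280.753], [0.0, 523.868, 216.148], [0.0, 0.0, 1.0]], 'distortion': [0.067, 0.0, 0.0, 0.0, 0.0], 'pose': [[-0.023, -0.985, 0.174, 0.265], [-0.999, 0.027, 0.022, -0.018], [-0.026, -0.173, -0.985, 1.542], [0.0, 0.0, 0.0, 1.0]]} [[-0.321, 0.537, -0.78, 1.582], [0.947, 0.173, -0.27, 0.352], [-0.01, -0.825, -0.565, 0.819], [0.0, 0.0, 0.0, 1.0]] [[-0.0, -0.946, -0.325, 0.082], [1.0, -0.0, -0.0, 0.001], [0.0, -0.325, 0.946, -0.142], [0.0, 0.0, 0.0, 1.0]]
```

Run:
```python
from h import *
import pickle
d=pickle.load(open("d0.pkl","rb"))
a=d["top"]["img"][140:300,140:430,::-1]
cv2.imwrite("pics/top_z.png",cv2.resize(a,None,fx=2.75,fy=2.75,interpolation=cv2.INTER_CUBIC))
a=d["scene"]["img"][160:270,140:430,::-1]
cv2.imwrite("pics/scene_z.png",cv2.resize(a,None,fx=2.75,fy=2.75,interpolation=cv2.INTER_CUBIC))
```

```text
(no output)
```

View pics/top0.png

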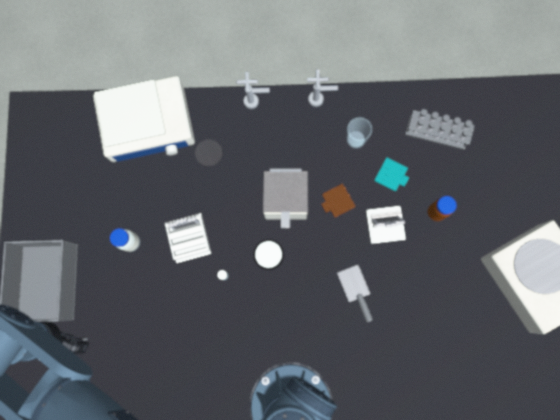

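View pics/scene0.png

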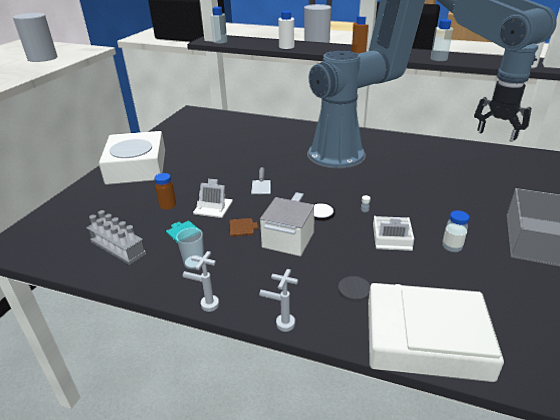

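```bash
ls pics
```

```text
scene0.png
scene_z.png
top0.png
top_z.png
wrist0.png
```

View pics/top_z.png

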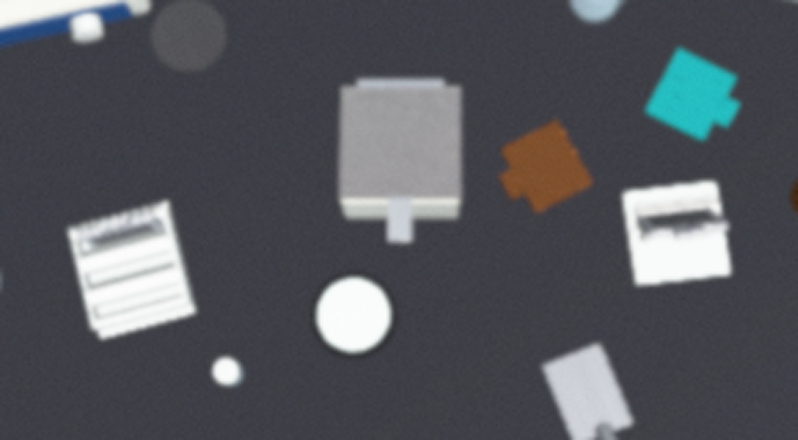

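View pics/scene_z.png

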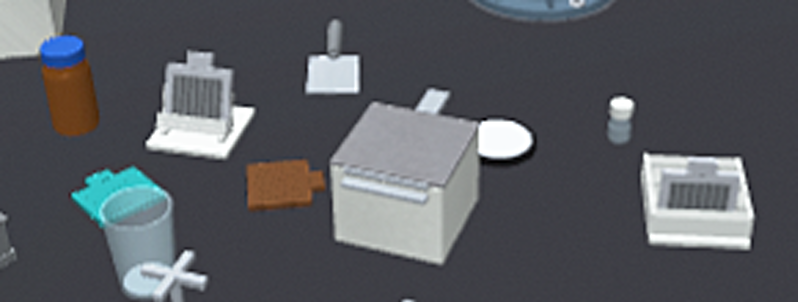

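View pics/wrist0.png

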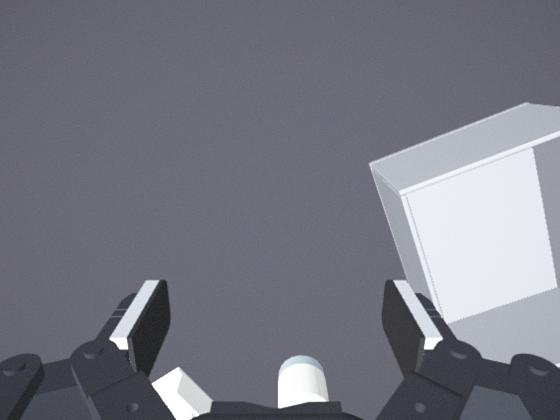

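The used plate is the grey one in the white stand (top ≈(387,220)). The look-alikes are the brown plate at (339,200) and the turquoise one at (391,175), both lying flat. Next I'll fit rough poses from the top view.

```bash
cat > models.py <<'E'
import numpy as np
def T2(x,y,yaw,P):
    P=np.array(P,float);c,s=np.cos(yaw),np.sin(yaw)
    return np.c_[x+c*P[:,0]-s*P[:,1],y+s*P[:,0]+c*P[:,1],P[:,2]]
E
python3 - <<'E'
from h import *
import pickle
d=pickle.load(open("d0.pkl","rb"));c=d["top"]
z=lambda p: np.array(p)/2.75+140
def sh(n,pts,h):
    w=onz(c,z(pts),h);print(n,np.round(w,3).tolist(),'mean',np.round(w.mean(0),3))
sh("stand",[(622,190),(717,181),(731,275),(636,286)],0.008)
sh("rack",[(67,228),(168,202),(195,313),(98,338)],0.044)
sh("boxflap",[(340,87),(462,87),(462,199),(340,199)],0.1)
sh("tab",[(387,243),(413,243)],0.1)
sh("pad",[(354,315)],0.011)
sh("vial",[(227,371)],0.05)
print(d["wrist"]["intrinsics"])
E
```

```text
stand [[0.55, -0.237, 0.008], [0.557, -0.339, 0.008], [0.455, -0.347, 0.008], [0.446, -0.247, 0.008]] mean [ 0.502 -0.293  0.008]
rack [[0.519, 0.354, 0.044], [0.544, 0.248, 0.044], [0.425, 0.219, 0.044], [0.402, 0.32, 0.044]] mean [0.472 0.285 0.044]
boxflap [[0.649, 0.06, 0.1], [0.645, -0.066, 0.1], [0.528, -0.062, 0.1], [0.532, 0.062, 0.1]] mean [ 0.588 -0.001  0.1  ]
tab [[0.485, 0.015, 0.1], [0.484, -0.011, 0.1]] mean [0.485 0.002 0.1  ]
pad [[0.422, 0.054, 0.011]] mean [0.422 0.054 0.011]
vial [[0.363, 0.185, 0.05]] mean [0.363 0.185 0.05 ]
[[375.87042921   0.         275.65180172]
 [  0.         375.87042921 205.86664581]
 [  0.           0.           1.        ]]
```

```bash
cat > plan.py <<'E'
from h import *
def down(yaw,tilt=0,sx=0):
    """tool y (jaw) along world yaw, tool z down tilted: top leaning to -jaw dir by tilt"""
    y=np.array([np.cos(yaw),np.sin(yaw),0]);z=np.array([0,0,-1.]);x=np.cross(y,z)
    M=np.c_[x,y,z]
    return R.from_rotvec(-x*0)*R.from_matrix(M) if tilt==0 else R.from_rotvec(tilt*np.array([-np.sin(yaw),np.cos(yaw),0])*-1)*R.from_matrix(M)
def delta(pos,rot,s=None):
    s=s or get_obs();r=Rq(s["eef_rot"])
    t=r.inv().apply(np.array(pos)-s["eef_pos"]);w=(r.inv()*rot).as_rotvec()
    print("pos",np.round(s["eef_pos"],4),"t",round(s["time_s"],2),"shift(u)",np.round(t/.2,3),"turn(u)",np.round(w/np.radians(60),3),"open",round(s["opening"],3), "F",np.round(s["wrist_force"],1))
    return t,w
def rows(pos,rot,n,g):
    s=get_obs();r=Rq(s["eef_rot"]);p=np.array(s["eef_pos"]);t,w=delta(pos,rot,s)
    # constant per-row turn; shift recomputed in the turned frames
    dw=w/n;dp=(np.array(pos)-p)/n;out=[]
    for i in range(n):
        ti=r.inv().apply(dp);out.append(" ".join(f"{v:.3f}" for v in list(ti/.2)+list(dw/np.radians(60)))+f" {g}")
        r=r*R.from_rotvec(dw)
    print("; ".join(out))
E
python3 - <<'E'
from plan import *
print(np.round(down(0,0.42).apply([0,0,1]),3))
rows([.46,.333,.25],down(np.radians(14.5)),9,1)
E
```

```text
[ 0.408  0.    -0.913]
pos [0.2164 0.5328 0.2313] t 1.05 shift(u) [-1.504 -0.467 -0.094] turn(u) [ 0.   -0.    0.89] open 0.996 F [-1.1 -0.8  0.9]
-0.167 -0.052 -0.010 0.000 -0.000 0.099 1; -0.172 -0.034 -0.010 0.000 -0.000 0.099 1; -0.174 -0.016 -0.010 0.000 -0.000 0.099 1; -0.175 0.002 -0.010 0.000 -0.000 0.099 1; -0.174 0.020 -0.010 0.000 -0.000 0.099 1; -0.171 0.038 -0.010 0.000 -0.000 0.099 1; -0.166 0.055 -0.010 0.000 -0.000 0.099 1; -0.160 0.072 -0.010 0.000 -0.000 0.099 1; -0.151 0.088 -0.010 0.000 -0.000 0.099 1
```

arm_command(motion="-0.167 -0.052 -0.01 0 0 0.1 0.4; -0.172 -0.034 -0.01 0 0 0.1 0.4; -0.174 -0.016 -0.01 0 0 0.1 0.4; -0.175 0.002 -0.01 0 0 0.1 0.4; -0.174 0.02 -0.01 0 0 0.1 0.4; -0.171 0.038 -0.01 0 0 0.1 0.4; -0.166 0.055 -0.01 0 0 0.1 0.4; -0.16 0.072 -0.01 0 0 0.1 0.4; -0.151 0.088 -0.01 0 0 0.1 0.4; 0 0 0 0 0 0 0.4")

```text
time_s: 1.88
eef_pos: [0.4648, 0.3216, 0.2503]
eef_rot: [0.0, 0.631, 0.775, 0.001]
wrist_force: [0.2, -0.2, 0.3]
opening: 0.397
```

```bash
cat > snap.py <<'E'
import sys,pickle
from plan import *
n=sys.argv[1]
s=get_obs();c=camera("wrist");c["pose"]=wpose(c,s)
pickle.dump((c,s),open(n+".pkl","wb"));cv2.imwrite(f"pics/{n}.png",c["img"][...,::-1])
print(np.round(s["eef_pos"],4),s["time_s"],np.abs(s["dq"]).max(),s["opening"])
E
python3 snap.py rack1; python3 -c "
from plan import *
rows([.46,.333,.25],down(np.radians(14.5)),2,.4)"
```

```text
[0.4648 0.3216 0.2503] 1.8833 0.048422059458747065 0.3973589169794121
pos [0.4629 0.3231 0.25  ] t 1.93 shift(u) [ 0.051 -0.004  0.   ] turn(u) [ 0.001 -0.002 -0.043] open 0.397 F [-0.2  0.1 -0.2]
0.026 -0.002 0.000 0.001 -0.001 -0.021 0.4; 0.026 -0.001 0.000 0.001 -0.001 -0.021 0.4
```

View pics/rack1.png

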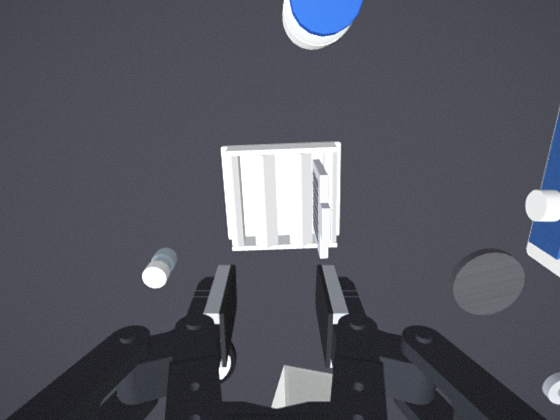

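```bash
python3 snap.py rack2
cat > zoom.py <<'E'
import sys,cv2
n,l,t,r,b=sys.argv[1],*map(int,sys.argv[2:6])
a=cv2.imread(f"pics/{n}.png")[t:b,l:r];f=min(800/(r-l),600/(b-t));print("scale",f)
cv2.imwrite(f"pics/{n}_z{l}_{t}.png",cv2.resize(a,None,fx=f,fy=f,interpolation=cv2.INTER_CUBIC))
E
python3 zoom.py rack2 210 130 350 260
```

```text
[0.4629 0.3231 0.25  ] 1.9333 0.06431029579614199 0.39678785875244027
scale 4.615384615384615
```

View pics/rack2_z210_130.png

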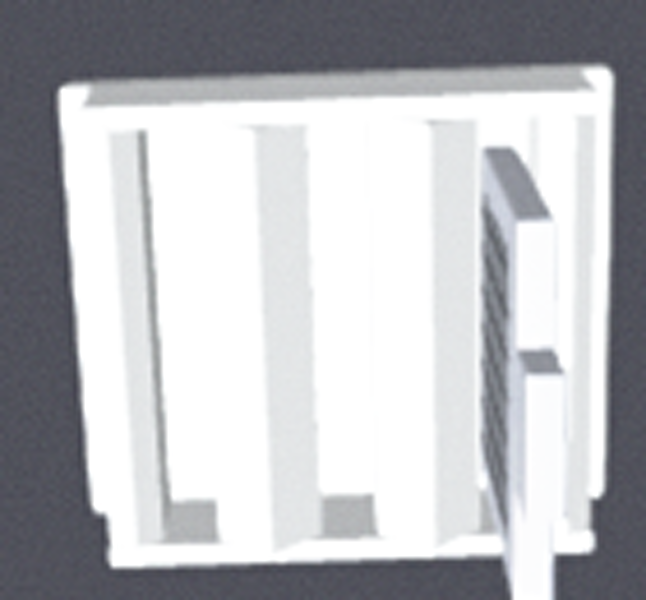

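```bash
cat > ov_rack.py <<'E'
import sys,pickle
from h import *; from models import T2
n=sys.argv[1];x,y,yaw=float(sys.argv[2]),float(sys.argv[3]),np.radians(float(sys.argv[4]))
l,t,r,b=210,130,350,260
if len(sys.argv)>5:l,t,r,b=map(int,sys.argv[5:9])
c,s=pickle.load(open(n+".pkl","rb"));f=min(800/(r-l),600/(b-t))
im=cv2.resize(c["img"][t:b,l:r,::-1],None,fx=f,fy=f,interpolation=cv2.INTER_CUBIC)
def L(P,col):
    p=(proj(c,T2(x,y,yaw,P),c["pose"])-[l,t]+.5)*f-.5
    cv2.polylines(im,[np.round(p).astype(int)],True,col,1)
def rect(a,b,c_,d,z):return [(a,c_,z),(b,c_,z),(b,d,z),(a,d,z)]
L(rect(-.062,.062,-.052,.052,.044),(0,0,255));L(rect(-.062,.062,-.052,.052,0),(255,0,0))
for m in(-.036,0,.036):
    L(rect(m-.012,m+.012,-.046,.046,.044),(0,200,0));L(rect(m-.0065,m+.0065,-.046,.046,.032),(0,200,255));L(rect(m-.0065,m+.0065,-.046,.046,.008),(255,0,255))
cv2.imwrite(f"pics/{n}_ov.png",im)
E
python3 ov_rack.py rack2 .472 .285 14.5
python3 - <<'E'
from h import *;import pickle
c,s=pickle.load(open("rack2.pkl","rb"))
z=lambda p: (np.array(p)+.5)/4.615-.5+[210,130]
for h in(.044,):
    w=onz(c,z([(60,88),(610,68),(600,497),(92,512)]),h,c["pose"]);print(np.round(w,4),w.mean(0),np.linalg.norm(w[1]-w[0]),np.linalg.norm(w[3]-w[0]),np.degrees(np.arctan2(*(w[1]-w[0])[1::-1])))
E
```

```text
[[0.4124 0.334  0.044 ]
 [0.52   0.3608 0.044 ]
 [0.5424 0.2696 0.044 ]
 [0.4344 0.2432 0.044 ]] [0.47731668 0.30189944 0.044     ] 0.11087958533015588 0.09336378256685686 14.011673071032694
```

View pics/rack2_ov.png

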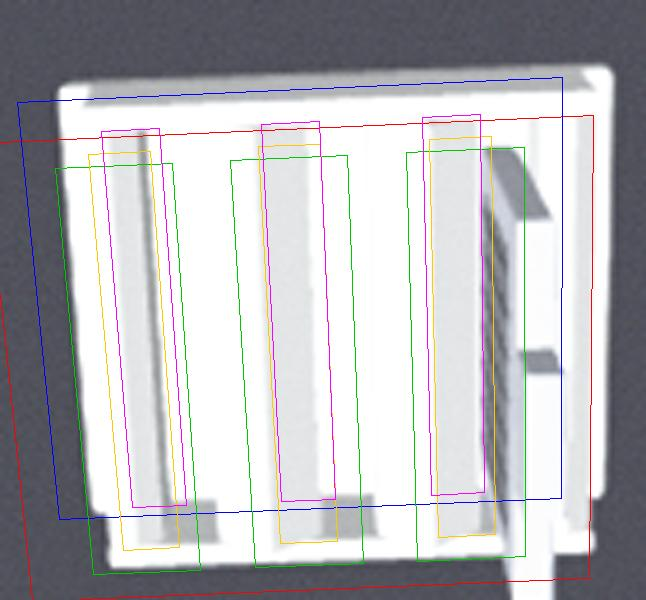

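```bash
python3 - <<'E'
from h import *;import pickle
c,s=pickle.load(open("rack2.pkl","rb"))
z=lambda p: (np.array(p)+.5)/4.615-.5+[210,130]
for h in(.0,.008):
    w=onz(c,z([(60,88),(610,68),(602,497),(92,512)]),h,c["pose"]);print(np.round(w,4),w.mean(0),np.linalg.norm(w[1]-w[0]),np.linalg.norm(w[3]-w[0]),np.linalg.norm(w[2]-w[3]),np.degrees(np.arctan2(*(w[1]-w[0])[1::-1])),np.degrees(np.arctan2(*(w[2]-w[3])[1::-1])))
E
python3 ov_rack.py rack2 .481 .290 14
```

```text
[[0.408  0.325  0.    ]
 [0.5292 0.3552 0.    ]
 [0.5549 0.2526 0.    ]
 [0.4328 0.2228 0.    ]] [0.48120619 0.28888798 0.        ] 0.12488472160307806 0.10515650792663216 0.1257388225218505 14.01167307103269 13.729643765182749
[[0.4088 0.3266 0.008 ]
 [0.5275 0.3562 0.008 ]
 [0.5527 0.2557 0.008 ]
 [0.4331 0.2265 0.008 ]] [0.48051848 0.29125779 0.008     ] 0.12233833318981946 0.10301237604303665 0.12317501906650036 14.011673071032686 13.72964376518277
```

View pics/rack2_ov.png

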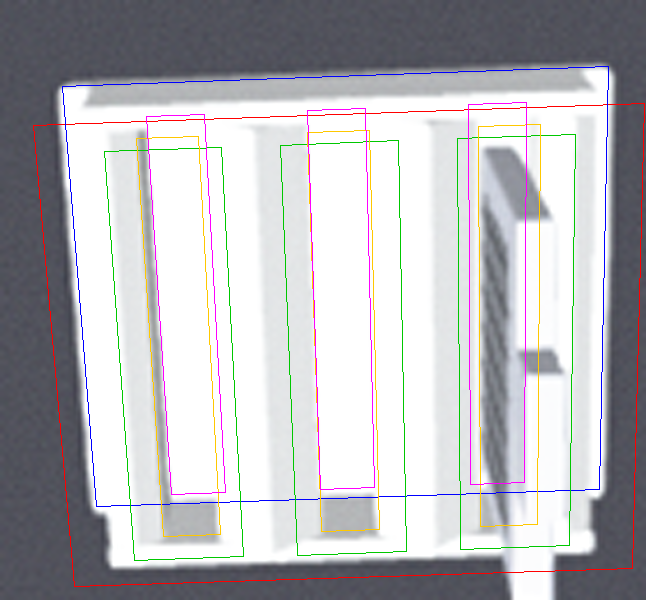

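```bash
python3 -c "
from plan import *
rows([.52,.06,.30],down(0.0),8,.4)"
```

```text
pos [0.4613 0.3245 0.2497] t 1.98 shift(u) [-1.354  0.009 -0.256] turn(u) [-0.    -0.003  0.203] open 0.4 F [-0.   1.3  0. ]
-0.169 0.001 -0.032 -0.000 -0.000 0.025 0.4; -0.169 0.006 -0.032 -0.000 -0.000 0.025 0.4; -0.169 0.010 -0.032 -0.000 -0.000 0.025 0.4; -0.169 0.015 -0.032 -0.000 -0.000 0.025 0.4; -0.168 0.019 -0.032 -0.000 -0.000 0.025 0.4; -0.168 0.023 -0.032 -0.000 -0.000 0.025 0.4; -0.167 0.028 -0.032 -0.000 -0.000 0.025 0.4; -0.166 0.032 -0.032 -0.000 -0.000 0.025 0.4
```

arm_command(motion="-0.169 0.001 -0.032 0 0 0.025 0.4; -0.169 0.006 -0.032 0 0 0.025 0.4; -0.169 0.01 -0.032 0 0 0.025 0.4; -0.169 0.015 -0.032 0 0 0.025 0.4; -0.168 0.019 -0.032 0 0 0.025 0.4; -0.168 0.023 -0.032 0 0 0.025 0.4; -0.167 0.028 -0.032 0 0 0.025 0.4; -0.166 0.032 -0.032 0 0 0.025 0.4; 0 0 0 0 0 0 0.4; 0 0 0 0 0 0 0.4")

```text
time_s: 2.82
eef_pos: [0.5161, 0.0636, 0.2994]
eef_rot: [-0.004, 0.697, 0.717, 0.0]
wrist_force: [-0.1, -0.3, 0.4]
opening: 0.404
```

```bash
python3 snap.py box1; python3 -c "
from plan import *
rows([.495,-.24,.24],down(np.radians(6.5)),8,.4)"
```

```text
[0.5161 0.0636 0.2994] 2.8167 0.029792215752915564 0.40437408659277607
pos [0.5162 0.0637 0.2995] t 2.87 shift(u) [-1.517 -0.148  0.289] turn(u) [-0.005 -0.006 -0.081] open 0.4 F [-0.7 -0.8  0.8]
-0.190 -0.018 0.036 -0.001 -0.001 -0.010 0.4; -0.189 -0.021 0.036 -0.001 -0.001 -0.010 0.4; -0.189 -0.023 0.036 -0.001 -0.001 -0.010 0.4; -0.189 -0.025 0.037 -0.001 -0.001 -0.010 0.4; -0.189 -0.027 0.037 -0.001 -0.001 -0.010 0.4; -0.188 -0.029 0.037 -0.001 -0.001 -0.010 0.4; -0.188 -0.031 0.037 -0.001 -0.001 -0.010 0.4; -0.188 -0.033 0.037 -0.001 -0.001 -0.010 0.4
```

View pics/box1.png

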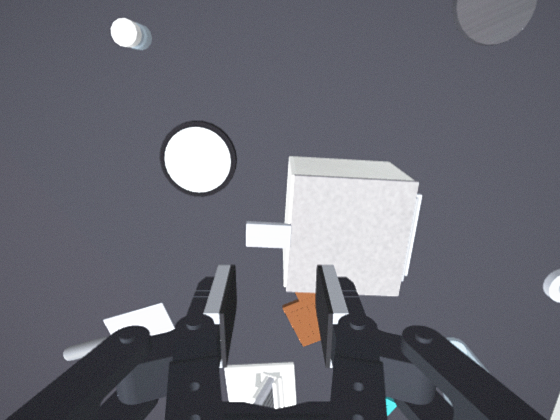

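arm_command(motion="-0.19 -0.018 0.036 0 0 -0.01 0.4; -0.19 -0.021 0.036 0 0 -0.01 0.4; -0.19 -0.023 0.036 0 0 -0.01 0.4; -0.19 -0.025 0.037 0 0 -0.01 0.4; -0.19 -0.027 0.037 0 0 -0.01 0.4; -0.19 -0.029 0.037 0 0 -0.01 0.4; -0.19 -0.031 0.037 0 0 -0.01 0.4; -0.19 -0.033 0.037 0 0 -0.01 0.4; 0 0 0 0 0 0 0.4; 0 0 0 0 0 0 0.4")

```text
time_s: 3.7
eef_pos: [0.5008, -0.2311, 0.2333]
eef_rot: [-0.006, 0.649, 0.761, 0.004]
wrist_force: [0.0, -0.0, -0.5]
opening: 0.4
```

```bash
python3 snap.py st1; python3 zoom.py box1 230 150 430 300; python3 zoom.py st1 180 100 380 250
```

```text
[ 0.5008 -0.2311  0.2333] 3.7 0.03529876640205731 0.40032302803810815
scale 4.0
scale 4.0
```

View pics/st1.png

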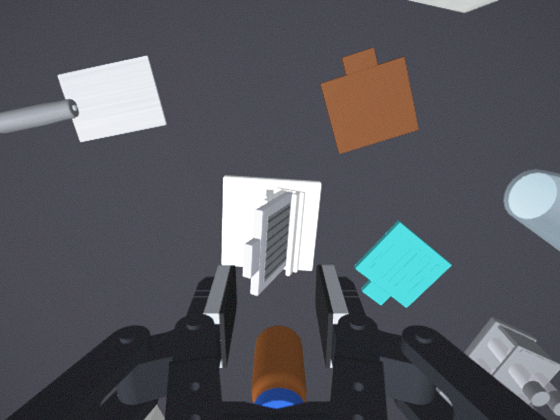

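View pics/st1_z180_100.png

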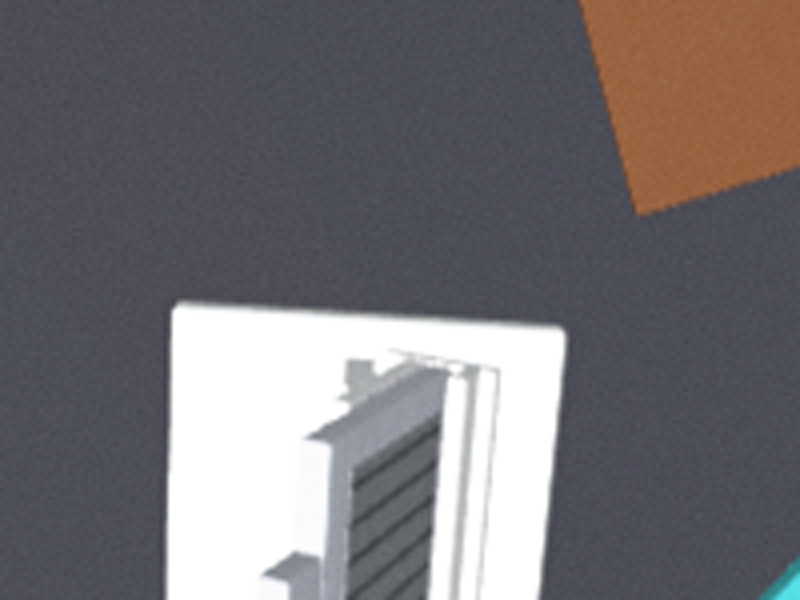

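View pics/box1_z230_150.png

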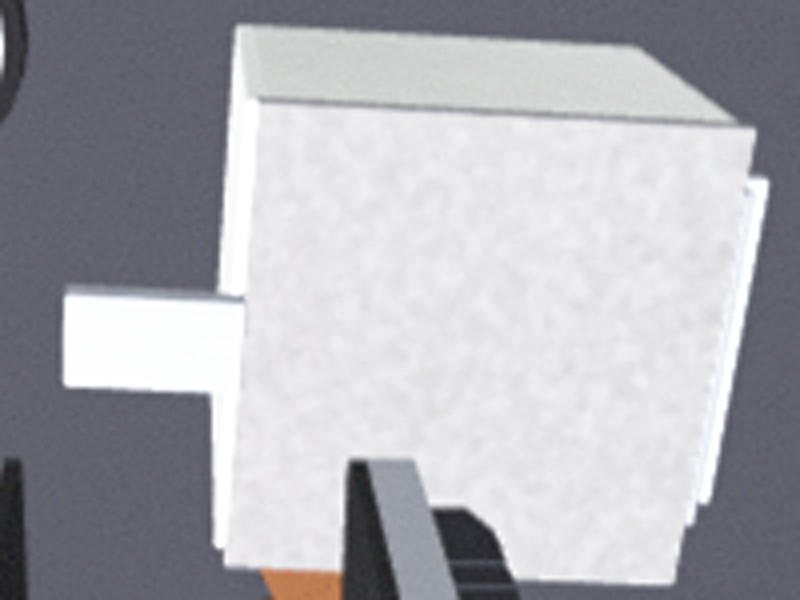

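```bash
python3 zoom.py st1 205 170 345 300
python3 - <<'E'
from h import *;import pickle
c,s=pickle.load(open("box1.pkl","rb"))
z=lambda p: (np.array(p)+.5)/4-.5+[230,150]
w=onz(c,z([(257,99),(756,128),(678,585),(225,566)]),.1,c["pose"]);print(np.round(w,4),w.mean(0),np.linalg.norm(w[1]-w[0]),np.linalg.norm(w[3]-w[0]),np.degrees(np.arctan2(*(w[1]-w[0])[1::-1])),np.degrees(np.arctan2(*(w[2]-w[3])[1::-1])))
w=onz(c,z([(65,295),(65,386),(243,302)]),.103,c["pose"]);print(np.round(w,4),'tab')
w=onz(c,z([(238,25),(640,45)]),0,c["pose"]);print(np.round(w,4),'base corners +y',np.linalg.norm(w[1]-w[0]),np.degrees(np.arctan2(*(w[1]-w[0])[1::-1])))
u=c["img"][110:205,150:245].astype(int).min(2)>200
ys,xs=np.nonzero(u);print(xs.min()+150,xs.max()+150,ys.min()+110,ys.max()+110)
print('pad',onz(c,[[150+(xs.min()+xs.max())/2,110+(ys.min()+ys.max())/2]],.011,c["pose"]))
E
```

```text
scale 4.615384615384615
[[ 0.534   0.0634  0.1   ]
 [ 0.6515  0.0599  0.1   ]
 [ 0.6496 -0.0635  0.1   ]
 [ 0.531  -0.0613  0.1   ]] [ 5.91532736e-01 -4.12583549e-04  1.00000000e-01] 0.11761283047289381 0.1247628137756283 -1.7114491762555117 -1.0628471526220318
[[ 0.4895  0.0142  0.103 ]
 [ 0.4896 -0.0099  0.103 ]
 [ 0.5326  0.0136  0.103 ]] tab
[[0.5325 0.0614 0.    ]
 [0.6525 0.0589 0.    ]] base corners +y 0.12011433974578137 -1.1853167691286188
165 230 127 191
pad [[0.42562191 0.0568159  0.011     ]]
```

View pics/st1_z205_170.png

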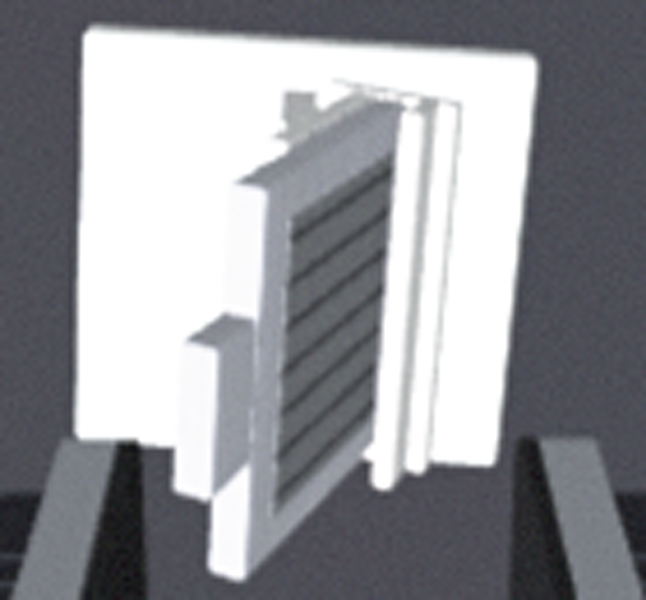

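Run:
```python
from h import *;import pickle
from scipy.optimize import least_squares
c,s=pickle.load(open("st1.pkl","rb"))
z=lambda p: (np.array(p)+.5)/4.615-.5+[205,170]
w=onz(c,z([(84,28),(538,57),(495,466),(77,437)]),.008,c["pose"]);print(np.round(w,4),w.mean(0),np.linalg.norm(w[1]-w[0]),np.linalg.norm(w[3]-w[0]),np.degrees(np.arctan2(*(w[1]-w[0])[1::-1])),np.degrees(np.arctan2(*(w[2]-w[3])[1::-1])))
px=z([(268,187),(235,183),(243,580),(208,572),(217,348),(185,342),(208,498),(173,490)])
M=np.array([(4,40,70),(-4,40,70),(4,-40,70),(-4,-40,70),(4,15,86),(-4,15,86),(4,-15,86),(-4,-15,86)])/1e3
def W(p,M=M): return np.array(p[:3])+(R.from_euler('z',p[3])*R.from_euler('y',-p[4])).apply(M)
def f(p): return np.r_[(proj(c,W(p),c["pose"])-px).ravel(),(p[4]-.42)/.01]
for wt in (0,1):
    g=f if wt else (lambda p:f(p)[:-1])
    r=least_squares(g,[.51,-.29,.02,.1,.42]);print(np.round(r.x,4),np.degrees(r.x[3]),r.cost);print(np.round(r.fun,1))
print(np.round(W(r.x,np.array([[0,0,.055],[0,0,0.09]])),4))
```

```text
[[ 0.4508 -0.2462  0.008 ]
 [ 0.5498 -0.2368  0.008 ]
 [ 0.5593 -0.3365  0.008 ]
 [ 0.4606 -0.3448  0.008 ]] [ 0.50513762 -0.2910807   0.008     ] 0.0994141018704185 0.09908538158462206 5.379077252002919 4.76759368234097
[ 0.5251 -0.2886  0.0184  0.0825  0.4452] 4.72423149184198 2.5211056867474646
[ 0.7  0.8 -0.7 -0.3  0.2  0.3 -0.1 -0.6  0.6  0.2 -1.  -0.8  0.5  0.6
 -0.2 -0.3]
[ 0.5234 -0.2886  0.0178  0.0819  0.4215] 4.695178413140637 2.7109179697131123
[ 0.6  0.7 -0.9 -0.3  0.   0.2 -0.3 -0.6  0.9  0.2 -0.9 -0.7  0.7  0.7
 -0.1 -0.1  0.2]
[[ 0.501  -0.2905  0.0679]
 [ 0.4867 -0.2916  0.0999]]
```

```bash
cat > tg.py <<'E'
from plan import *
UP=np.array([.5234,-.2886,.0178]);UY=np.radians(4.75);UT=.42
uz=-down(UY,UT).apply([0,0,1])
def u(h): return UP+uz*h
RK=np.array([.481,.2895,0]);RY=np.radians(13.9)
def rk(x,y,z): return RK+[x*np.cos(RY)-y*np.sin(RY),x*np.sin(RY)+y*np.cos(RY),z]
E
python3 -c "
from tg import *
print(u(.054))
rows(u(.15),down(UY,UT),5,.4)"
```

```text
[ 0.50145656 -0.29042336  0.0671068 ]
pos [ 0.5008 -0.2309  0.2331] t 3.75 shift(u) [-0.285 -0.238  0.388] turn(u) [-0.404 -0.029  0.07 ] open 0.403 F [-0.8 -0.  -0.7]
-0.057 -0.048 0.078 -0.081 -0.006 0.014 0.4; -0.057 -0.053 0.074 -0.081 -0.006 0.014 0.4; -0.058 -0.058 0.069 -0.081 -0.006 0.014 0.4; -0.058 -0.063 0.065 -0.081 -0.006 0.014 0.4; -0.059 -0.068 0.059 -0.081 -0.006 0.014 0.4
```

arm_command(motion="-0.057 -0.048 0.078 -0.081 -0.006 0.014 0.4; -0.057 -0.053 0.074 -0.081 -0.006 0.014 0.4; -0.058 -0.058 0.069 -0.081 -0.006 0.014 0.4; -0.058 -0.063 0.065 -0.081 -0.006 0.014 0.4; -0.059 -0.068 0.059 -0.081 -0.006 0.014 0.4; 0 0 0 0 0 0 0.4")

```text
time_s: 4.25
eef_pos: [0.4715, -0.2822, 0.1561]
eef_rot: [0.152, 0.653, 0.724, 0.161]
wrist_force: [-0.2, 0.9, -1.1]
opening: 0.4
```

```bash
python3 snap.py st2;python3 -c "
from tg import *
rows(u(.11),down(UY,UT),3,.4)"
```

```text
[ 0.4715 -0.2822  0.1561] 4.25 0.1741024206344597 0.39991205656338435
pos [ 0.4728 -0.2821  0.158 ] t 4.3 shift(u) [-0.052 -0.064  0.19 ] turn(u) [0.024 0.001 0.019] open 0.402 F [-0.8  0.7 -0.1]
-0.017 -0.021 0.063 0.008 0.000 0.006 0.4; -0.018 -0.021 0.064 0.008 0.000 0.006 0.4; -0.018 -0.020 0.064 0.008 0.000 0.006 0.4
```

View pics/st2.png

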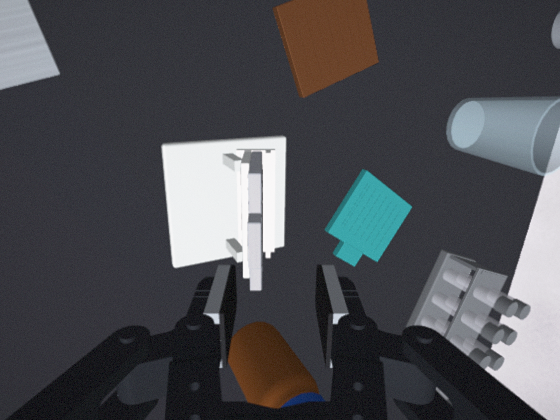

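arm_command(motion="-0.017 -0.021 0.063 0.008 0 0.006 0.4; -0.018 -0.021 0.064 0.008 0 0.006 0.4; -0.018 -0.02 0.064 0.008 0 0.006 0.4; 0 0 0 0 0 0 0.4; 0 0 0 0 0 0 0.4")

```text
time_s: 4.72
eef_pos: [0.4868, -0.2864, 0.1242]
eef_rot: [0.142, 0.657, 0.725, 0.152]
wrist_force: [0.3, 0.4, 1.3]
opening: 0.396
```

```bash
python3 snap.py st3;python3 -c "
from tg import *
rows(u(.054),down(UY,UT),4,.4)"
```

```text
[ 0.4868 -0.2864  0.1242] 4.7167 0.05167525100378149 0.3962692259391321
pos [ 0.4867 -0.2863  0.1244] t 4.77 shift(u) [-0.026 -0.052  0.291] turn(u) [0.    0.    0.014] open 0.4 F [-0.3  1.2  0.8]
-0.006 -0.013 0.073 0.000 0.000 0.004 0.4; -0.006 -0.013 0.073 0.000 0.000 0.004 0.4; -0.007 -0.013 0.073 0.000 0.000 0.004 0.4; -0.007 -0.013 0.073 0.000 0.000 0.004 0.4
```

View pics/st3.png

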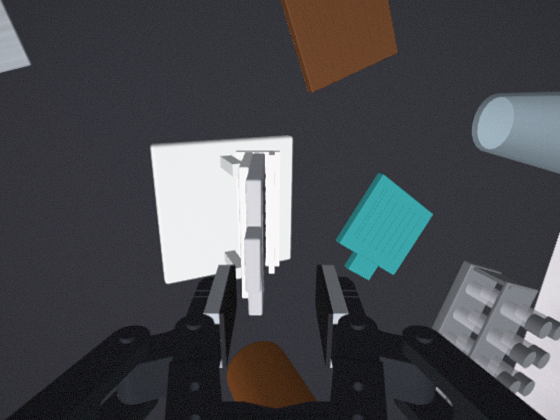

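arm_command(motion="-0.026 -0.052 0 0 0 0.014 0.4; 0 0 0.073 0 0 0 0.4; 0 0 0.073 0 0 0 0.4; 0 0 0.06 0 0 0 0.4; 0 0 0 0 0 0 0.4")

```text
time_s: 5.18
eef_pos: [0.4973, -0.2921, 0.0875]
eef_rot: [0.145, 0.66, 0.721, 0.153]
wrist_force: [-0.2, 0.3, -0.9]
opening: 0.395
```

```bash
python3 snap.py st4;python3 -c "
from tg import *
rows(u(.054),down(UY,UT),2,.4)"
```

```text
[ 0.4973 -0.2921  0.0875] 5.1833 0.037594521080796826 0.39510929610184553
pos [ 0.4974 -0.2925  0.0884] t 5.23 shift(u) [ 0.009 -0.024  0.106] turn(u) [0.005 0.006 0.007] open 0.401 F [0.3 0.2 0.5]
0.005 -0.012 0.053 0.003 0.003 0.003 0.4; 0.004 -0.012 0.053 0.003 0.003 0.003 0.4
```

View pics/st4.png

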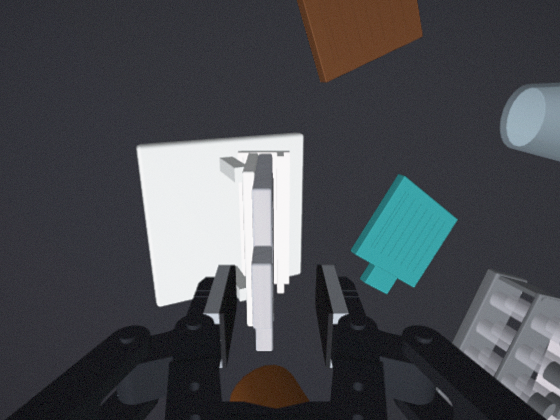

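arm_command(motion="0.009 -0.024 0.04 0 0 0.007 0.4; 0 0 0.045 0 0 0 0.4; 0 0 0.03 0 0 0 0.4; 0 0 0 0 0 0 0.4")

```text
time_s: 5.57
eef_pos: [0.5028, -0.292, 0.0666]
eef_rot: [0.147, 0.663, 0.718, 0.153]
wrist_force: [0.0, 0.4, 0.1]
opening: 0.401
```

```bash
python3 snap.py st5;python3 -c "
from tg import *
rows(u(.054),down(UY,UT),2,.4)"
```

```text
[ 0.5028 -0.292   0.0666] 5.5667 0.008704677826418813 0.40114771066904537
pos [ 0.5028 -0.2922  0.067 ] t 5.62 shift(u) [ 0.009 -0.005 -0.003] turn(u) [ 0.007  0.01  -0.   ] open 0.404 F [ 0.1 -0.1 -0.5]
0.005 -0.003 -0.002 0.004 0.005 -0.000 0.4; 0.005 -0.003 -0.002 0.004 0.005 -0.000 0.4
```

View pics/st5.png

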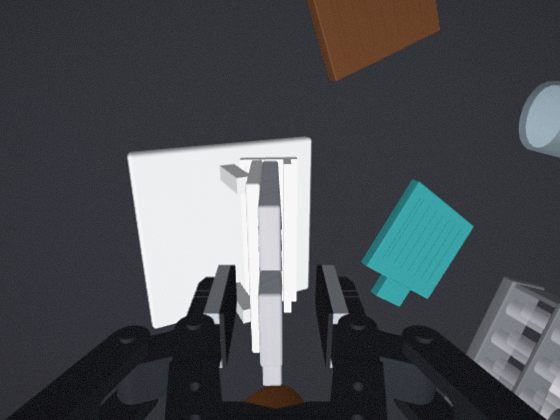

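arm_command(motion="0.009 -0.01 0 0 0.01 0 0.3; 0 0 0 0 0 0 0; 0 0 0 0 0 0 0; 0 0 0 0 0 0 0; 0 0 0 0 0 0 0; 0 0 0 0 0 0 0")

```text
time_s: 6.12
eef_pos: [0.5007, -0.2906, 0.0666]
eef_rot: [0.143, 0.661, 0.719, 0.157]
wrist_force: [1.0, -0.8, -1.2]
opening: 0.085
```

```bash
python3 snap.py st6;python3 -c "
from tg import *
delta(u(.054),down(UY,UT))"
```

```text
[ 0.5007 -0.2906  0.0666] 6.1167 0.0015819291875575668 0.08470621023092469
pos [ 0.5007 -0.2906  0.0666] t 6.17 shift(u) [ 0.001  0.004 -0.001] turn(u) [ 0.008 -0.001  0.001] open 0.087 F [ 0.8  0.3 -1.3]
```

View pics/st6.png

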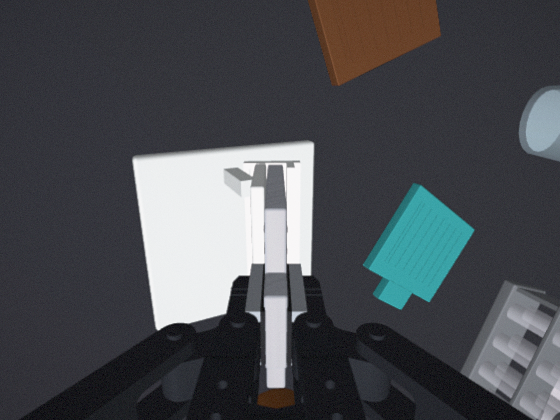

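arm_command(motion="0 0 -0.03 0 0 0 0; 0 0 -0.08 0 0 0 0; 0 0 -0.1 0 0 0 0; 0 0 -0.12 0 0 0 0; 0 0 -0.12 0 0 0 0; 0 0 -0.12 0 0 0 0; 0 0 -0.1 0 0 0 0; 0 0 -0.05 0 0 0 0")

```text
time_s: 6.83
eef_pos: [0.4375, -0.2929, 0.202]
eef_rot: [0.14, 0.661, 0.72, 0.157]
wrist_force: [0.1, -0.4, -2.2]
opening: 0.085
```

```bash
python3 -c "
from tg import *
rows([.46,-.05,.25],down(np.radians(10)),8,0)"
```

```text
pos [ 0.4375 -0.2929  0.202 ] t 6.83 shift(u) [ 1.202  0.293 -0.123] turn(u) [ 0.405  0.012 -0.085] open 0.085 F [ 0.1 -0.4 -2.2]
0.150 0.037 -0.015 0.051 0.002 -0.011 0; 0.150 0.037 -0.017 0.051 0.002 -0.011 0; 0.149 0.038 -0.019 0.051 0.002 -0.011 0; 0.149 0.039 -0.021 0.051 0.002 -0.011 0; 0.149 0.039 -0.022 0.051 0.002 -0.011 0; 0.148 0.040 -0.024 0.051 0.002 -0.011 0; 0.148 0.040 -0.026 0.051 0.002 -0.011 0; 0.147 0.040 -0.028 0.051 0.002 -0.011 0
```

arm_command(motion="0.15 0.037 -0.025 0.051 0.002 -0.011 0; 0.15 0.037 -0.027 0.051 0.002 -0.011 0; 0.15 0.038 -0.029 0.051 0.002 -0.011 0; 0.15 0.039 -0.03 0.051 0.002 -0.011 0; 0.15 0.039 -0.03 0.051 0.002 -0.011 0; 0.15 0.04 -0.03 0.051 0.002 -0.011 0; 0.15 0.04 -0.03 0.051 0.002 -0.011 0; 0.15 0.04 -0.03 0.051 0.002 -0.011 0")

```text
time_s: 7.5
eef_pos: [0.4522, -0.0497, 0.2685]
eef_rot: [-0.001, 0.65, 0.76, -0.011]
wrist_force: [1.6, 0.0, -2.8]
opening: 0.084
```

```bash
python3 -c "
from tg import *
rows(rk(-.036,0,.20),down(RY),10,0)"
```

```text
pos [ 0.4522 -0.0497  0.2685] t 7.5 shift(u) [1.642 0.232 0.318] turn(u) [-0.018  0.011 -0.083] open 0.084 F [ 1.6  0.  -2.8]
0.164 0.023 0.032 -0.002 0.001 -0.008 0; 0.164 0.025 0.032 -0.002 0.001 -0.008 0; 0.164 0.026 0.032 -0.002 0.001 -0.008 0; 0.163 0.027 0.032 -0.002 0.001 -0.008 0; 0.163 0.029 0.033 -0.002 0.001 -0.008 0; 0.163 0.030 0.033 -0.002 0.001 -0.008 0; 0.163 0.031 0.033 -0.002 0.001 -0.008 0; 0.162 0.033 0.033 -0.002 0.001 -0.008 0; 0.162 0.034 0.034 -0.002 0.001 -0.008 0; 0.162 0.035 0.034 -0.002 0.001 -0.008 0
```

arm_command(motion="0.164 0.023 0.02 -0.002 0.001 -0.008 0; 0.164 0.025 0.03 -0.002 0.001 -0.008 0; 0.164 0.026 0.03 -0.002 0.001 -0.008 0; 0.163 0.027 0.03 -0.002 0.001 -0.008 0; 0.163 0.029 0.03 -0.002 0.001 -0.008 0; 0.163 0.03 0.03 -0.002 0.001 -0.008 0; 0.163 0.031 0.03 -0.002 0.001 -0.008 0; 0.162 0.033 0.03 -0.002 0.001 -0.008 0; 0.162 0.034 0.03 -0.002 0.001 -0.008 0; 0.1 0.02 0.03 -0.002 0.001 -0.008 0")

```text
time_s: 8.33
eef_pos: [0.4439, 0.284, 0.211]
eef_rot: [0.005, 0.616, 0.787, 0.001]
wrist_force: [1.5, 0.3, -2.6]
opening: 0.08
```

```bash
python3 -c "
from tg import *
rows(rk(-.036,0,.16),down(RY),4,0)"
```

```text
pos [0.4439 0.284  0.211 ] t 8.33 shift(u) [-0.016  0.004  0.255] turn(u) [ 0.008  0.007 -0.   ] open 0.08 F [ 1.5  0.3 -2.6]
-0.004 0.001 0.064 0.002 0.002 -0.000 0; -0.004 0.001 0.064 0.002 0.002 -0.000 0; -0.004 0.001 0.064 0.002 0.002 -0.000 0; -0.004 0.001 0.064 0.002 0.002 -0.000 0
```

arm_command(motion="-0.016 0.004 0.03 0.008 0.007 0 0; 0 0 0.07 0 0 0 0; 0 0 0.07 0 0 0 0; 0 0 0.07 0 0 0 0; 0 0 0.02 0 0 0 0; 0 0 0 0 0 0 0")

```text
time_s: 8.83
eef_pos: [0.4426, 0.283, 0.1566]
eef_rot: [-0.001, 0.614, 0.789, -0.001]
wrist_force: [-0.4, 1.0, -2.2]
opening: 0.082
```

```bash
python3 snap.py pl1; python3 -c "
from tg import *
rows(rk(-.036,0,.063),down(RY),5,0)"; python3 ov_rack.py pl1 .481 .2895 13.9 180 130 400 300
```

```text
[0.4426 0.283  0.1566] 8.8333 0.013741867620221724 0.08196171005849417
pos [0.4426 0.283  0.1569] t 8.88 shift(u) [-0.015  0.016  0.47 ] turn(u) [-0.003 -0.     0.006] open 0.088 F [-0.7  0.4 -1.8]
-0.003 0.003 0.094 -0.001 -0.000 0.001 0; -0.003 0.003 0.094 -0.001 -0.000 0.001 0; -0.003 0.003 0.094 -0.001 -0.000 0.001 0; -0.003 0.003 0.094 -0.001 -0.000 0.001 0; -0.003 0.003 0.094 -0.001 -0.000 0.001 0
```

View pics/pl1.png

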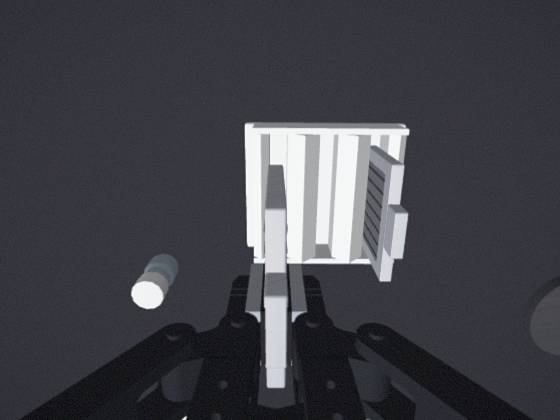

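View pics/pl1_ov.png

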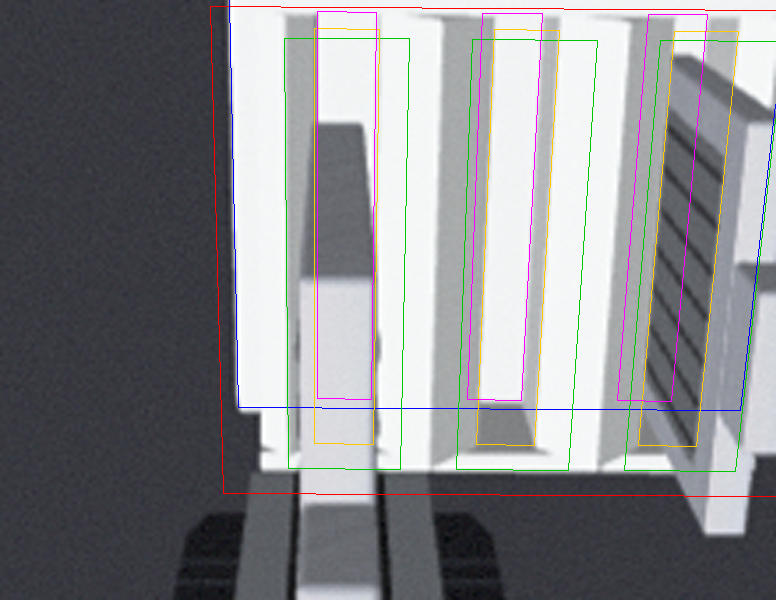

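arm_command(motion="-0.015 0.016 0 0 0 0.006 0; 0 0 0.08 0 0 0 0; 0 0 0.08 0 0 0 0; 0 0 0.08 0 0 0 0; 0 0 0.05 0 0 0 0; 0 0 0 0 0 0 0")

```text
time_s: 9.38
eef_pos: [0.4535, 0.2798, 0.1045]
eef_rot: [0.003, 0.618, 0.786, 0.004]
wrist_force: [-1.4, 0.0, -1.9]
opening: 0.087
```

```bash
python3 snap.py pl2; python3 -c "
from tg import *
rows(rk(-.036,0,.063),down(RY),5,0)"
```

```text
[0.4535 0.2798 0.1045] 9.3833 0.027768134627252073 0.0874039243925003
pos [0.454  0.28   0.1054] t 9.43 shift(u) [ 0.013 -0.04   0.212] turn(u) [ 0.01  -0.    -0.005] open 0.084 F [ 0.2  0.1 -1.5]
0.003 -0.008 0.042 0.002 -0.000 -0.001 0; 0.003 -0.008 0.042 0.002 -0.000 -0.001 0; 0.003 -0.008 0.042 0.002 -0.000 -0.001 0; 0.003 -0.008 0.042 0.002 -0.000 -0.001 0; 0.003 -0.008 0.042 0.002 -0.000 -0.001 0
```

View pics/pl2.png

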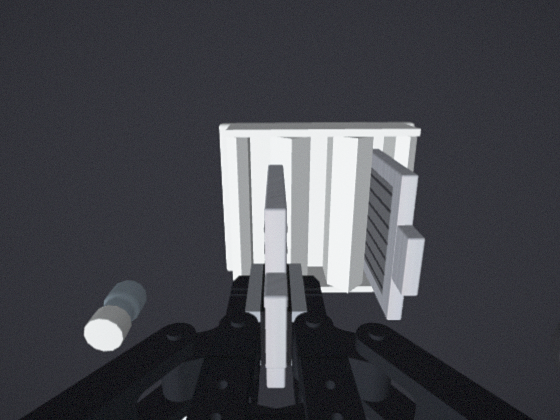

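arm_command(motion="0.013 -0.04 0 0.01 0 -0.005 0; 0 0 0 0 0 0 0; 0 0 0 0 0 0 0")

```text
time_s: 9.68
eef_pos: [0.4467, 0.281, 0.1082]
eef_rot: [0.001, 0.616, 0.787, 0.001]
wrist_force: [-0.1, 0.3, -1.1]
opening: 0.09
```

```bash
python3 -c "
from tg import *
rows(rk(-.036,0,.063),down(RY),5,0)"
```

```text
pos [0.4467 0.281  0.1082] t 9.68 shift(u) [-0.    -0.004  0.226] turn(u) [ 0.002 -0.001  0.   ] open 0.09 F [-0.1  0.3 -1.1]
-0.000 -0.001 0.045 0.000 -0.000 0.000 0; -0.000 -0.001 0.045 0.000 -0.000 0.000 0; -0.000 -0.001 0.045 0.000 -0.000 0.000 0; 0.000 -0.001 0.045 0.000 -0.000 0.000 0; 0.000 -0.001 0.045 0.000 -0.000 0.000 0
```

arm_command(motion="0 -0.004 0.04 0 0 0 0; 0 0 0.04 0 0 0 0; 0 0 0.04 0 0 0 0; 0 0 0.04 0 0 0 0; 0 0 0 0 0 0 0; 0 0 0 0 0 0 0")

```text
time_s: 10.18
eef_pos: [0.4481, 0.2825, 0.0832]
eef_rot: [0.002, 0.616, 0.788, 0.003]
wrist_force: [0.3, 0.0, -2.0]
opening: 0.084
```

```bash
python3 snap.py pl3; python3 -c "
from tg import *
rows(rk(-.036,0,.062),down(RY),5,0)"
```

```text
[0.4481 0.2825 0.0832] 10.1833 0.020173748907505687 0.08409838643324
pos [0.4482 0.2825 0.0829] t 10.23 shift(u) [-0.005 -0.013  0.105] turn(u) [ 0.006 -0.001  0.002] open 0.086 F [-2.3  0.   6.2]
-0.001 -0.003 0.021 0.001 -0.000 0.000 0; -0.001 -0.003 0.021 0.001 -0.000 0.000 0; -0.001 -0.003 0.021 0.001 -0.000 0.000 0; -0.001 -0.002 0.021 0.001 -0.000 0.000 0; -0.001 -0.002 0.021 0.001 -0.000 0.000 0
```

View pics/pl3.png

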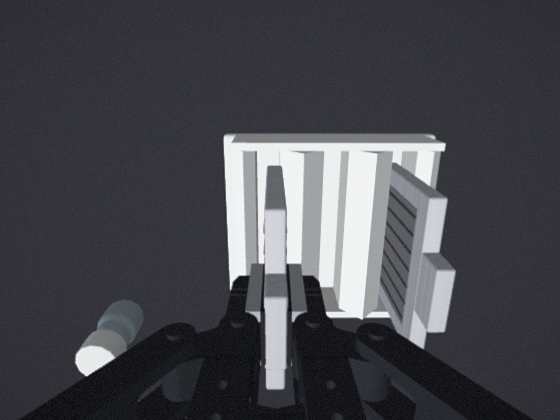

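arm_command(motion="-0.005 -0.014 -0.02 0.006 0 0 0; 0 0 0 0 0 0 0; 0 0 0 0 0 0 0")

```text
time_s: 10.48
eef_pos: [0.4448, 0.2804, 0.0853]
eef_rot: [-0.001, 0.616, 0.788, -0.0]
wrist_force: [-0.7, 0.4, -1.6]
opening: 0.086
```

```bash
python3 -c "
from tg import *
rows(rk(-.036,0,.062),down(RY),5,0)"
```

```text
pos [0.4448 0.2804 0.0853] t 10.48 shift(u) [0.001 0.007 0.116] turn(u) [-0.002 -0.001  0.002] open 0.086 F [-0.7  0.4 -1.6]
0.000 0.001 0.023 -0.000 -0.000 0.000 0; 0.000 0.001 0.023 -0.000 -0.000 0.000 0; 0.000 0.001 0.023 -0.000 -0.000 0.000 0; 0.000 0.001 0.023 -0.000 -0.000 0.000 0; 0.000 0.001 0.023 -0.000 -0.000 0.000 0
```

arm_command(motion="0 0.003 0.025 0 0 0 0; 0 0 0.025 0 0 0 0; 0 0 0.02 0 0 0 0; 0 0 0 0 0 0 0")

```text
time_s: 10.82
eef_pos: [0.445, 0.2802, 0.0684]
eef_rot: [-0.001, 0.616, 0.788, -0.001]
wrist_force: [0.6, -0.1, -1.7]
opening: 0.085
```

```bash
python3 -c "
from tg import *
rows(rk(-.036,0,.062),down(RY),5,0)"
```

```text
pos [0.445  0.2802 0.0684] t 10.82 shift(u) [0.002 0.006 0.032] turn(u) [-0.003 -0.001  0.001] open 0.085 F [ 0.6 -0.1 -1.7]
0.000 0.001 0.006 -0.001 -0.000 0.000 0; 0.000 0.001 0.006 -0.001 -0.000 0.000 0; 0.000 0.001 0.006 -0.001 -0.000 0.000 0; 0.000 0.001 0.006 -0.001 -0.000 0.000 0; 0.000 0.001 0.006 -0.001 -0.000 0.000 0
```

In the slot with no side contact. Next I'll lower it gently onto the slot floor.

arm_command(motion="0 0.004 0.015 0 0 0 0; 0 0 0.012 0 0 0 0; 0 0 0 0 0 0 0")

```text
time_s: 11.07
eef_pos: [0.4453, 0.2801, 0.0614]
eef_rot: [-0.002, 0.616, 0.788, -0.002]
wrist_force: [-0.5, 0.5, -2.0]
opening: 0.089
```

```bash
python3 -c "
from tg import *
delta(rk(-.036,0,.062),down(RY))"
```

```text
pos [0.4453 0.2801 0.0614] t 11.07 shift(u) [ 0.003  0.005 -0.003] turn(u) [-0.004 -0.     0.001] open 0.089 F [-0.5  0.5 -2. ]
```

arm_command(motion="0 0.003 0.01 -0.004 0 0 0; 0 0 0 0 0 0 0")

```text
time_s: 11.23
eef_pos: [0.4459, 0.2803, 0.059]
eef_rot: [-0.0, 0.616, 0.788, 0.0]
wrist_force: [0.1, 0.2, -1.7]
opening: 0.088
```

```bash
python3 -c "
from tg import *
delta(rk(-.036,0,.062),down(RY))"
```

```text
pos [0.4459 0.2803 0.059 ] t 11.23 shift(u) [ 0.002  0.002 -0.015] turn(u) [-0.    -0.     0.001] open 0.088 F [ 0.1  0.2 -1.7]
```

arm_command(motion="0 0.002 0.01 0 0 0 0; 0 0 0.005 0 0 0 0; 0 0 0 0 0 0 0")

```text
time_s: 11.48
eef_pos: [0.4469, 0.2807, 0.0585]
eef_rot: [-0.0, 0.616, 0.788, 0.0]
wrist_force: [-0.1, 0.7, -2.6]
opening: 0.084
```

```bash
python3 snap.py pl4; python3 -c "
from tg import *
delta(rk(-.036,0,.062),down(RY))"
```

```text
[0.4469 0.2807 0.0585] 11.4833 0.01317777438442192 0.08364244460600856
pos [0.4471 0.2808 0.0585] t 11.53 shift(u) [ 0.002 -0.005 -0.017] turn(u) [ 0.001 -0.     0.002] open 0.084 F [-0.1  0.1 -1.8]
```

View pics/pl4.png

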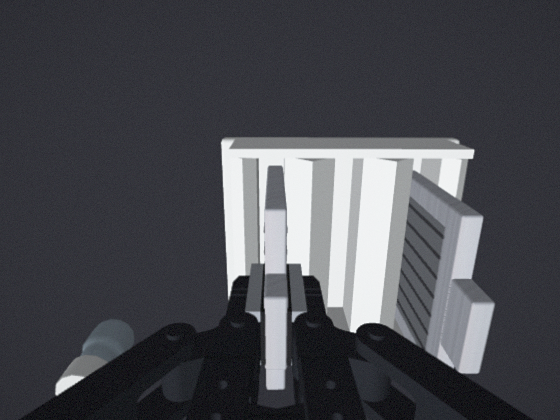

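arm_command(motion="0 -0.005 0.015 0 0 0 0; 0 0 0.012 0 0 0 0; 0 0 0 0 0 0 0")

```text
time_s: 11.78
eef_pos: [0.4472, 0.2809, 0.0587]
eef_rot: [0.001, 0.616, 0.788, 0.001]
wrist_force: [-1.6, 0.2, -3.3]
opening: 0.082
```

```bash
python3 -c "
from tg import *
delta(rk(-.036,0,.062),down(RY))"
```

```text
pos [0.4472 0.2809 0.0587] t 11.78 shift(u) [ 0.001 -0.005 -0.017] turn(u) [0.002 0.    0.002] open 0.082 F [-1.6  0.2 -3.3]
```

arm_command(motion="0 0 0.02 0 0 0 0")

```text
time_s: 11.87
eef_pos: [0.4475, 0.281, 0.0578]
eef_rot: [0.001, 0.615, 0.788, 0.0]
wrist_force: [-21.4, -10.9, 65.3]
opening: 0.087
```

arm_command(motion="0 0 0.02 0 0 0 0")

```text
time_s: 11.95
eef_pos: [0.4476, 0.281, 0.0579]
eef_rot: [0.0, 0.615, 0.788, -0.0]
wrist_force: [-23.1, -10.8, 53.4]
opening: 0.085
```

arm_command(motion="0 0 -0.004 0 0 0 0; 0 0 0 0 0 0 0")

```text
time_s: 12.12
eef_pos: [0.4471, 0.281, 0.0602]
eef_rot: [0.0, 0.615, 0.788, -0.001]
wrist_force: [-1.5, -0.4, -2.0]
opening: 0.085
```

arm_command(motion="0 0 0 0 0 0 0.2; 0 0 0 0 0 0 0.3; 0 0 0 0 0 0 0.3; 0 0 0 0 0 0 0.3")

```text
time_s: 12.45
eef_pos: [0.4484, 0.2814, 0.0593]
eef_rot: [0.001, 0.615, 0.788, 0.001]
wrist_force: [0.6, -0.1, 0.5]
opening: 0.298
```

```bash
python3 snap.py pl5; python3 -c "
from tg import *
delta(rk(-.036,0,.062),down(RY))"
```

```text
[0.4484 0.2814 0.0593] 12.45 0.013663095771537759 0.29777724024184554
pos [0.4483 0.2814 0.0592] t 12.5 shift(u) [ 0.    -0.012 -0.014] turn(u) [0.003 0.001 0.003] open 0.301 F [-0.2 -0.5  0.1]
```

View pics/pl5.png

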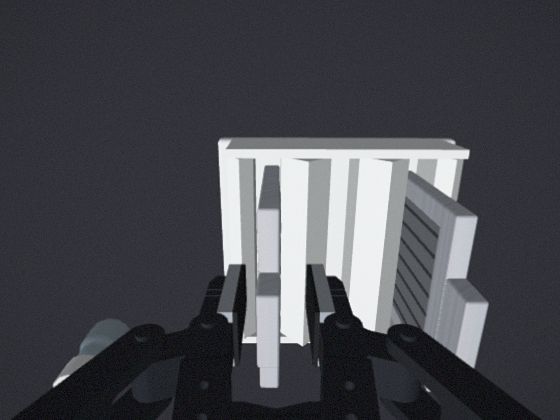

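The plate stands free in the -x slot with both fingers clear, so I'll retreat straight up.

arm_command(motion="0 -0.008 -0.04 0 0 0 0.3; 0 -0.002 -0.08 0 0 0 0.3; 0 0 -0.12 0 0 0 0.3; 0 0 -0.16 0 0 0 0.3; 0 0 -0.18 0 0 0 0.3; 0 0 -0.18 0 0 0 0.4; 0 0 -0.15 0 0 0 0.5; 0 0 0 0 0 0 0.6")

```text
time_s: 13.17
eef_pos: [0.4431, 0.2798, 0.2487]
eef_rot: [-0.001, 0.615, 0.788, -0.002]
wrist_force: [0.6, 0.1, 0.6]
opening: 0.599
```

```bash
python3 snap.py pl6
cat >> tg.py <<'E'
BX=np.array([.592,-.0002,0]);BY=np.radians(-1.3)
def bx(x,y,z): return BX+[x*np.cos(BY)-y*np.sin(BY),x*np.sin(BY)+y*np.cos(BY),z]
E
python3 -c "
from tg import *
print(bx(-.085,.0,.099))
rows([.46,.05,.24],down(np.radians(88.7)),10,.6)"
```

```text
[0.4431 0.2798 0.2487] 13.1667 0.04531344042318203 0.5990278083786673
[0.50702188 0.00172842 0.099     ]
pos [0.4423 0.2795 0.2463] t 13.22 shift(u) [-1.135 -0.193  0.035] turn(u) [-0.007 -0.003 -1.244] open 0.599 F [ 1.  -0.1  0.1]
-0.113 -0.019 0.004 -0.001 -0.000 -0.124 0.6; -0.110 -0.034 0.004 -0.001 -0.000 -0.124 0.6; -0.105 -0.048 0.004 -0.001 -0.000 -0.124 0.6; -0.098 -0.061 0.004 -0.001 -0.000 -0.124 0.6; -0.089 -0.073 0.004 -0.001 -0.000 -0.124 0.6; -0.079 -0.084 0.003 -0.001 -0.000 -0.124 0.6; -0.067 -0.094 0.003 -0.001 -0.000 -0.124 0.6; -0.054 -0.102 0.003 -0.001 -0.000 -0.124 0.6; -0.041 -0.108 0.003 -0.001 -0.000 -0.124 0.6; -0.026 -0.112 0.003 -0.001 -0.000 -0.124 0.6
```

View pics/pl6.png

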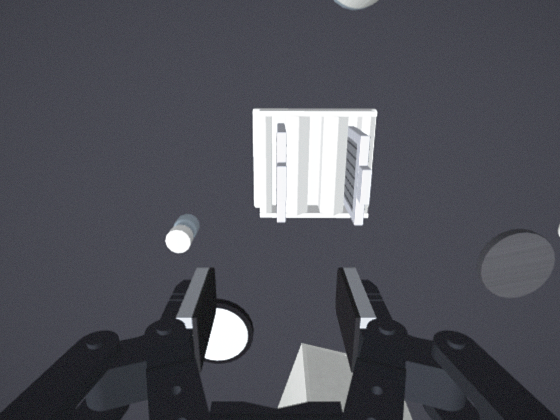

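arm_command(motion="-0.113 -0.019 0.004 0 0 -0.119 0.6; -0.11 -0.034 0.004 0 0 -0.119 0.6; -0.105 -0.048 0.004 0 0 -0.119 0.6; -0.098 -0.061 0.004 0 0 -0.119 0.6; -0.089 -0.073 0.004 0 0 -0.119 0.6; -0.079 -0.084 0.003 0 0 -0.119 0.6; -0.067 -0.094 0.003 0 0 -0.119 0.6; -0.054 -0.102 0.003 0 0 -0.119 0.6; -0.041 -0.108 0.003 0 0 -0.119 0.6; -0.026 -0.112 0.003 0 0 -0.119 0.6")

```text
time_s: 14.05
eef_pos: [0.448, 0.0439, 0.2309]
eef_rot: [-0.009, 0.035, 0.999, -0.001]
wrist_force: [0.4, 0.3, 0.5]
opening: 0.603
```

```bash
python3 -c "
from tg import *
rows(bx(-.087,0,.16),down(np.radians(88.7)),5,.6)"
```

```text
pos [0.448  0.0439 0.2309] t 14.05 shift(u) [-0.306 -0.189  0.349] turn(u) [-0.002 -0.017 -0.045] open 0.603 F [0.4 0.3 0.5]
-0.061 -0.038 0.070 -0.000 -0.003 -0.009 0.6; -0.061 -0.038 0.070 -0.000 -0.003 -0.009 0.6; -0.060 -0.039 0.070 -0.000 -0.003 -0.009 0.6; -0.059 -0.040 0.070 -0.000 -0.003 -0.009 0.6; -0.059 -0.040 0.071 -0.000 -0.003 -0.009 0.6
```

arm_command(motion="-0.061 -0.038 0.06 0 -0.003 -0.009 0.6; -0.061 -0.038 0.06 0 -0.003 -0.009 0.6; -0.06 -0.039 0.06 0 -0.003 -0.009 0.6; -0.059 -0.04 0.06 0 -0.003 -0.009 0.6; -0.059 -0.04 0.06 0 -0.003 -0.009 0.6; 0 0 0 0 0 0 0.6; 0 0 0 0 0 0 0.6")

```text
time_s: 14.63
eef_pos: [0.5016, -0.0043, 0.1604]
eef_rot: [-0.007, 0.01, 1.0, -0.0]
wrist_force: [-0.6, 0.0, -0.1]
opening: 0.6
```

```bash
python3 snap.py fl1; python3 -c "
from tg import *
rows(bx(-.087,0,.12),down(np.radians(88.7)),3,.6)"
```

```text
[ 0.5016 -0.0043  0.1604] 14.6333 0.036891827271940084 0.5999567844524502
pos [ 0.5013 -0.0041  0.1603] t 14.68 shift(u) [-0.021  0.03   0.201] turn(u) [-0.001 -0.013  0.003] open 0.599 F [-0.2  0.2 -0.2]
-0.007 0.010 0.067 -0.000 -0.004 0.001 0.6; -0.007 0.010 0.067 -0.000 -0.004 0.001 0.6; -0.006 0.010 0.067 -0.000 -0.004 0.001 0.6
```

View pics/fl1.png

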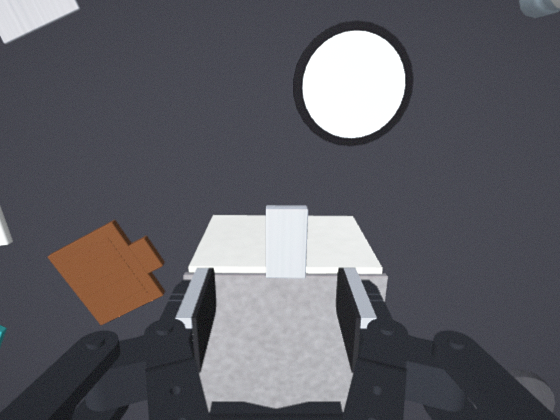

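Run:
```python
from h import *;import pickle
c,s=pickle.load(open("fl1.pkl","rb"))
print(np.round(onz(c,[(267,206),(307,206),(266,277),(307,277),(186,276),(386,277)],.103,c["pose"]),4))
u=c["img"][0:150,280:430].astype(int).min(2)>200
ys,xs=np.nonzero(u)
print('pad',onz(c,[[280+(xs.min()+xs.max())/2,(ys.min()+ys.max())/2]],.011,c["pose"]))
```

```text
[[ 0.4877 -0.0085  0.103 ]
 [ 0.4881  0.014   0.103 ]
 [ 0.5324 -0.0103  0.103 ]
 [ 0.5329  0.0143  0.103 ]
 [ 0.5309 -0.0583  0.103 ]
 [ 0.5339  0.0617  0.103 ]]
pad [[0.42381819 0.05540496 0.011     ]]
```

arm_command(motion="-0.015 0.031 0 0 -0.013 0.003 0.6; 0 0 0.06 0 0 0 0.6; 0 0 0.08 0 0 0 0.6; 0 0 0.08 0 0 0 0.6; 0 0 0.06 0 0 0 0.6; 0 0 0 0 0 0 0.6; 0 0 0 0 0 0 0.6")

```text
time_s: 15.27
eef_pos: [0.5052, 0.008, 0.1077]
eef_rot: [0.006, 0.01, 1.0, -0.0]
wrist_force: [-0.4, 0.2, 0.2]
opening: 0.598
```

```bash
python3 -c "
from tg import *
rows([.5055,.0022,.080],down(np.radians(88.7)),3,.6)"
```

```text
pos [0.5052 0.008  0.1077] t 15.27 shift(u) [-0.001 -0.029  0.139] turn(u) [-0.001  0.011  0.002] open 0.598 F [-0.4  0.2  0.2]
-0.000 -0.010 0.046 -0.000 0.004 0.001 0.6; -0.000 -0.010 0.046 -0.000 0.004 0.001 0.6; -0.001 -0.010 0.046 -0.000 0.004 0.001 0.6
```

arm_command(motion="0 -0.02 0.04 0 0.011 0.002 0.6; 0 0 0.05 0 0 0 0.6; 0 0 0.05 0 0 0 0.6; 0 0 0.02 0 0 0 0.6; 0 0 0 0 0 0 0.6")

```text
time_s: 15.68
eef_pos: [0.5072, 0.0044, 0.0764]
eef_rot: [0.003, 0.011, 1.0, -0.001]
wrist_force: [1.1, -0.3, 0.6]
opening: 0.603
```

```bash
python3 snap.py fl2; python3 -c "
from tg import *
rows([.5055,.0022,.080],down(np.radians(88.7)),3,.6)"
```

```text
[0.5072 0.0044 0.0764] 15.6833 0.010548450961933978 0.6025515773499548
pos [0.5072 0.0044 0.0766] t 15.73 shift(u) [ 0.008 -0.011 -0.017] turn(u) [-0.002  0.005  0.   ] open 0.599 F [-0.1  0.4  0. ]
0.003 -0.004 -0.006 -0.001 0.002 0.000 0.6; 0.003 -0.004 -0.006 -0.001 0.002 0.000 0.6; 0.003 -0.004 -0.006 -0.001 0.002 0.000 0.6
```

View pics/fl2.png

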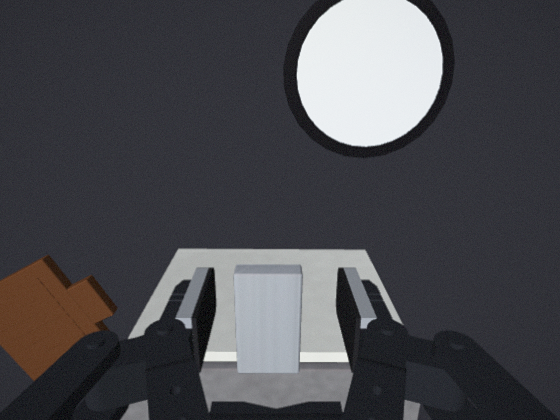

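arm_command(motion="0.006 -0.009 -0.012 0 0.005 0 0.5; 0 0 0 0 0 0 0.3; 0 0 0 0 0 0 0; 0 0 0 0 0 0 0; 0 0 0 0 0 0 0; 0 0 0 0 0 0 0")

```text
time_s: 16.23
eef_pos: [0.5059, 0.0016, 0.0797]
eef_rot: [-0.0, 0.011, 1.0, -0.001]
wrist_force: [-0.6, -0.8, -2.9]
opening: 0.264
```

```bash
python3 snap.py fl3; python3 -c "
from tg import *
delta([.5055,.0022,.080],down(np.radians(88.7)))
H=np.array([.6515,.097-.019+.0]) 
s=get_obs()
"
```

```text
[0.5059 0.0016 0.0797] 16.2333 0.001906258631419116 0.2638338564419837
pos [0.5059 0.0016 0.0797] t 16.28 shift(u) [ 0.002  0.003 -0.001] turn(u) [-0.003 -0.001 -0.   ] open 0.266 F [-0.7  0.3 -1.1]
```

View pics/fl3.png

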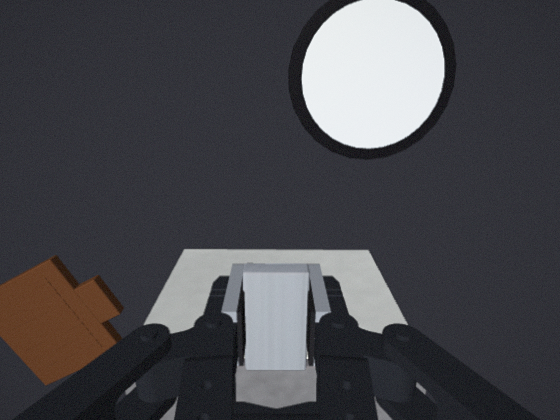

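```bash
cat > arc.py <<'E'
import sys
from tg import *
n=int(sys.argv[1]);d=float(sys.argv[2]);k=float(sys.argv[3])
C=np.array([.6515,.076]);s=get_obs();p=np.array([s["eef_pos"][0],s["eef_pos"][2]])
v=p-C;th=np.arctan2(v[1],-v[0])-.0275;r=np.hypot(*v);print("theta",th,"r",r,"F",np.round(s["wrist_force"],1),"open",s["opening"],"t",s["time_s"])
rot=Rq(s["eef_rot"]);print("turn to down",np.round((rot.inv()*down(np.radians(88.7))).as_rotvec()/np.radians(60),3),"y",s["eef_pos"][1])
out=[]
for i in range(n):
    q=C+R.from_euler('z',-d).as_matrix()[:2,:2]@v
    dd=q-(C+v);t=rot.inv().apply([dd[0],-dd[0]*0.0227,dd[1]]);out.append(f"{t[0]/.2:.3f} 0 {t[2]/.2:.3f} 0 0 0 0")
    v=R.from_euler('z',-d*k).as_matrix()[:2,:2]@v
print("; ".join(out))
E
python3 arc.py 4 .07 .6
```

```text
theta -0.0019510381728114652 r 0.14566366484149318 F [-0.7  0.3 -1.1] open 0.2663930309101416 t 16.2833
turn to down [-0.003 -0.001 -0.   ] y 0.0015692125959271331
-0.003 0 -0.051 0 0 0 0; -0.005 0 -0.051 0 0 0 0; -0.007 0 -0.050 0 0 0 0; -0.009 0 -0.050 0 0 0 0
```

arm_command(motion="-0.003 0 -0.05 0 0 0 0; -0.005 0 -0.05 0 0 0 0; -0.007 0 -0.05 0 0 0 0; -0.009 0 -0.05 0 0 0 0")

```text
time_s: 16.62
eef_pos: [0.5121, 0.0014, 0.1197]
eef_rot: [0.001, 0.012, 1.0, -0.001]
wrist_force: [8.0, 0.1, -8.0]
opening: 0.266
```

```bash
python3 arc.py 5 .08 .8
```

```text
theta 0.2761130906071011 r 0.14612171041002228 F [ 8.   0.1 -8. ] open 0.2657150894035146 t 16.6167
turn to down [-0.003  0.002 -0.001] y 0.0013953782592677727
-0.020 0 -0.055 0 0 0 0; -0.023 0 -0.054 0 0 0 0; -0.027 0 -0.052 0 0 0 0; -0.030 0 -0.050 0 0 0 0; -0.033 0 -0.048 0 0 0 0
```

arm_command(motion="-0.02 0 -0.055 0 0 0 0; -0.024 0 -0.053 0 0 0 0; -0.029 0 -0.051 0 0 0 0; -0.033 0 -0.049 0 0 0 0; -0.037 0 -0.046 0 0 0 0")

```text
time_s: 17.03
eef_pos: [0.541, 0.0007, 0.1724]
eef_rot: [-0.0, 0.012, 1.0, -0.002]
wrist_force: [5.8, -2.1, -12.7]
opening: 0.265
```

```bash
python3 arc.py 5 .08 1
```

```text
theta 0.6895468257712015 r 0.14663732657467227 F [  5.8  -2.1 -12.7] open 0.26530541026784177 t 17.0333
turn to down [-0.003 -0.    -0.001] y 0.0006627623504722712
-0.040 0 -0.043 0 0 0 0; -0.044 0 -0.039 0 0 0 0; -0.047 0 -0.036 0 0 0 0; -0.049 0 -0.032 0 0 0 0; -0.052 0 -0.028 0 0 0 0
```

arm_command(motion="-0.04 0 -0.042 0 0 0 0; -0.044 0 -0.038 0 0 0 0; -0.047 0 -0.035 0 0 0 0; -0.049 0 -0.031 0 0 0 0; -0.052 0 -0.027 0 0 0 0")

```text
time_s: 17.45
eef_pos: [0.582, -0.0005, 0.2044]
eef_rot: [-0.011, 0.012, 1.0, -0.002]
wrist_force: [-3.6, -2.7, -5.0]
opening: 0.27
```

```bash
python3 arc.py 6 .08 1
```

```text
theta 1.0471277160349473 r 0.145981229918396 F [-3.6 -2.7 -5. ] open 0.27001360344203584 t 17.45
turn to down [-0.003 -0.022 -0.001] y -0.0004620099163661866
-0.052 0 -0.027 0 0 0 0; -0.054 0 -0.023 0 0 0 0; -0.055 0 -0.018 0 0 0 0; -0.057 0 -0.014 0 0 0 0; -0.058 0 -0.009 0 0 0 0; -0.058 0 -0.005 0 0 0 0
```

arm_command(motion="-0.052 0 -0.027 0 -0.006 0 0; -0.054 0 -0.023 0 -0.006 0 0; -0.055 0 -0.018 0 -0.006 0 0; -0.057 0 -0.014 0 -0.006 0 0; -0.058 0 -0.009 0 0 0 0")

```text
time_s: 17.87
eef_pos: [0.6292, -0.0017, 0.2186]
eef_rot: [-0.015, 0.011, 1.0, -0.002]
wrist_force: [-6.6, -1.7, -0.4]
opening: 0.27
```

```bash
python3 arc.py 4 .08 1
```

```text
theta 1.387938381188518 r 0.1442925400704979 F [-6.6 -1.7 -0.4] open 0.2700583868583933 t 17.8667
turn to down [-0.003 -0.028 -0.   ] y -0.0017406269766285756
-0.057 0 -0.008 0 0 0 0; -0.058 0 -0.004 0 0 0 0; -0.058 0 0.001 0 0 0 0; -0.057 0 0.005 0 0 0 0
```

arm_command(motion="-0.057 0 -0.008 0 -0.005 0 0; -0.058 0 -0.004 0 -0.005 0 0; -0.045 0 0.001 0 -0.005 0 0; 0 0 0 0 0 0 0")

```text
time_s: 18.2
eef_pos: [0.6573, -0.0025, 0.2192]
eef_rot: [-0.016, 0.011, 1.0, -0.002]
wrist_force: [0.2, -1.5, -2.6]
opening: 0.268
```

```bash
python3 arc.py 1 .08 1; python3 snap.py fl4
```

```text
theta 1.5840694155138522 r 0.14333047747972213 F [ 0.2 -1.5 -2.6] open 0.2680315516830239 t 18.2
turn to down [-0.003 -0.031  0.   ] y -0.0024776407227641985
-0.057 0 0.003 0 0 0 0
[ 0.6573 -0.0025  0.2192] 18.2 0.02964062001960089 0.2680315516830239
```

View pics/fl4.png

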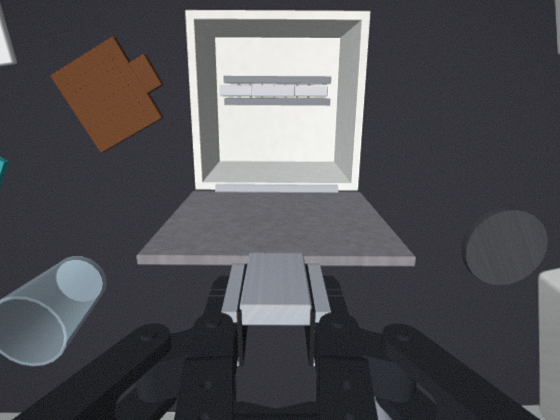

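arm_command(motion="0 0 0 0 0 0 0.35; 0 0 0 0 0 0 0.45; 0 0 0 0 0 0 0.45; 0 0 -0.03 0 0 0 0.45; 0 0 -0.1 0 0 0 0.45; 0 0 -0.12 0 0 0 0.45; 0 0 -0.12 0 0 0 0.45; 0 0 -0.1 0 0 0 0.45; 0 0 0 0 0 0 0.45")

```text
time_s: 19.0
eef_pos: [0.6601, -0.0011, 0.323]
eef_rot: [-0.012, 0.011, 1.0, -0.002]
wrist_force: [0.2, -0.6, -0.1]
opening: 0.454
```

```bash
python3 snap.py fl5; python3 zoom.py fl4 180 0 380 150
```

```text
[ 0.6601 -0.0011  0.323 ] 19.0 0.02638343432623644 0.4535609124719884
scale 4.0
```

View pics/fl5.png

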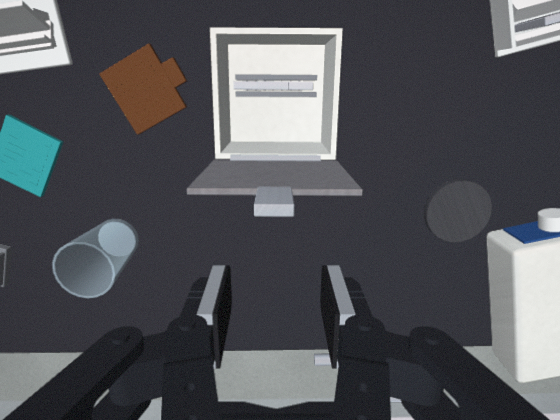

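View pics/fl4_z180_0.png

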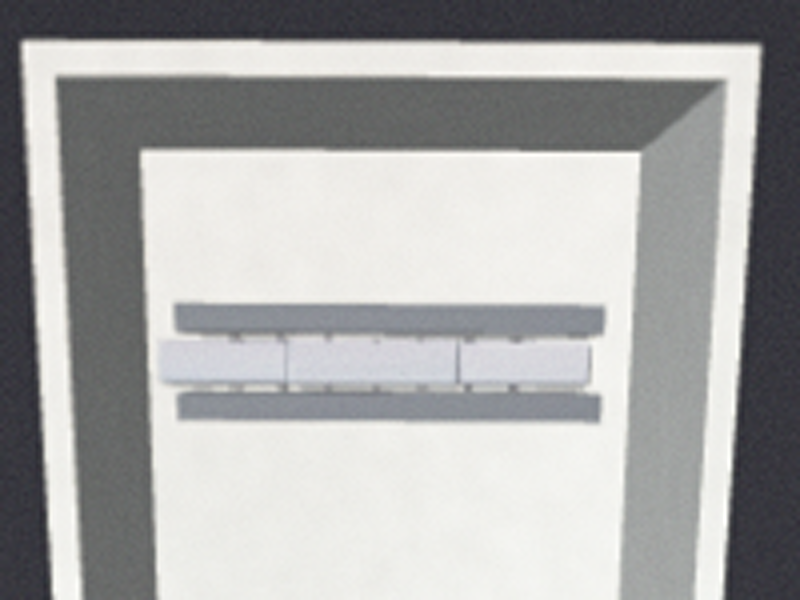

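```bash
python3 - <<'E'
from h import *;import pickle
c,s=pickle.load(open("fl4.pkl","rb"))
z=lambda p: (np.array(p)+.5)/4-.5+[180,0]
w=onz(c,z([(286,362),(458,363)]),.091,c["pose"]);print("tab",np.round(w,4),w.mean(0))
w=onz(c,z([(160,361),(591,362)]),.075,c["pose"]);print("plate top",np.round(w,4),w.mean(0),w[0]-w[1])
w=onz(c,z([(22,40),(762,44)]),.095,c["pose"]);print("rim -x corners",np.round(w,4))
E
python3 -c "
from tg import *
print(bx(-.01,0,.09))
rows([.575,.04,.32],down(np.radians(88.7)),3,.45)"
```

```text
tab [[ 0.5796 -0.0178  0.091 ]
 [ 0.5805  0.0121  0.091 ]] [ 0.58006498 -0.00282869  0.091     ]
plate top [[ 0.5789 -0.042   0.075 ]
 [ 0.5809  0.0373  0.075 ]] [ 0.57986731 -0.00237333  0.075     ] [-1.96908896e-03 -7.92988534e-02 -5.55111512e-17]
rim -x corners [[ 0.5285 -0.0583  0.095 ]
 [ 0.5319  0.0617  0.095 ]]
[5.82002574e-01 2.68733357e-05 9.00000000e-02]
pos [ 0.6597 -0.001   0.3212] t 19.05 shift(u) [0.428 0.196 0.016] turn(u) [-0.003 -0.024  0.001] open 0.447 F [1.  0.6 0.4]
0.143 0.065 0.005 -0.001 -0.008 0.000 0.45; 0.143 0.065 0.004 -0.001 -0.008 0.000 0.45; 0.143 0.065 0.003 -0.001 -0.008 0.000 0.45
```

```bash
cat >> tg.py <<'E'
FP=np.array([.5805,-.0025,0]);FY=np.radians(-1.35)
E
python3 -c "
from tg import *
rows([FP[0],FP[1],.28],down(FY),13,.4)"
```

```text
pos [ 0.6597 -0.001   0.3212] t 19.05 shift(u) [ 0.391 -0.015  0.216] turn(u) [-0.021 -0.016  1.502] open 0.447 F [1.  0.6 0.4]
0.030 -0.001 0.017 -0.002 -0.001 0.116 0.4; 0.030 -0.005 0.017 -0.002 -0.001 0.116 0.4; 0.029 -0.008 0.017 -0.002 -0.001 0.116 0.4; 0.028 -0.012 0.016 -0.002 -0.001 0.116 0.4; 0.026 -0.015 0.016 -0.002 -0.001 0.116 0.4; 0.024 -0.018 0.016 -0.002 -0.001 0.116 0.4; 0.022 -0.021 0.016 -0.002 -0.001 0.116 0.4; 0.019 -0.024 0.016 -0.002 -0.001 0.116 0.4; 0.016 -0.026 0.016 -0.002 -0.001 0.116 0.4; 0.013 -0.027 0.016 -0.002 -0.001 0.116 0.4; 0.010 -0.029 0.016 -0.002 -0.001 0.116 0.4; 0.006 -0.030 0.016 -0.002 -0.001 0.116 0.4; 0.002 -0.030 0.016 -0.002 -0.001 0.116 0.4
```

arm_command(motion="0.03 -0.001 0 -0.002 -0.001 0.119 0.4; 0.03 -0.005 0 -0.002 -0.001 0.119 0.4; 0.029 -0.008 0 -0.002 -0.001 0.119 0.4; 0.028 -0.012 0 -0.002 -0.001 0.119 0.4; 0.026 -0.015 0 -0.002 -0.001 0.119 0.4; 0.024 -0.018 0 -0.002 -0.001 0.119 0.4; 0.022 -0.021 0 -0.002 -0.001 0.119 0.4; 0.019 -0.024 0 -0.002 -0.001 0.119 0.4; 0.016 -0.026 0 -0.002 -0.001 0.119 0.4; 0.013 -0.027 0 -0.002 -0.001 0.119 0.4")

```text
time_s: 19.88
eef_pos: [0.5931, 0.0004, 0.3134]
eef_rot: [-0.008, 0.596, 0.803, -0.0]
wrist_force: [0.0, 0.3, -1.1]
opening: 0.402
```

```bash
python3 -c "
from tg import *
rows([FP[0],FP[1],.25],down(FY),5,.4)"
```

```text
pos [5.931e-01 4.000e-04 3.134e-01] t 19.88 shift(u) [ 0.001 -0.061  0.318] turn(u) [-0.011 -0.011  0.304] open 0.402 F [ 0.   0.3 -1.1]
0.000 -0.012 0.064 -0.002 -0.002 0.061 0.4; -0.001 -0.012 0.064 -0.002 -0.002 0.061 0.4; -0.001 -0.012 0.063 -0.002 -0.002 0.061 0.4; -0.002 -0.013 0.063 -0.002 -0.002 0.061 0.4; -0.002 -0.013 0.063 -0.002 -0.002 0.061 0.4
```

arm_command(motion="0 -0.012 0.02 -0.002 -0.002 0.061 0.4; -0.001 -0.012 0.04 -0.002 -0.002 0.061 0.4; -0.001 -0.012 0.064 -0.002 -0.002 0.061 0.4; -0.002 -0.013 0.063 -0.002 -0.002 0.061 0.4; -0.002 -0.013 0.063 -0.002 -0.002 0.061 0.4; 0 0 0 0 0 0 0.4; 0 0 0 0 0 0 0.4")

```text
time_s: 20.47
eef_pos: [0.5752, -0.0014, 0.2561]
eef_rot: [-0.003, 0.723, 0.691, -0.002]
wrist_force: [0.1, -0.7, 0.3]
opening: 0.407
```

```bash
python3 snap.py fr1; python3 -c "
from tg import *
rows([FP[0],FP[1],.12],down(FY),5,.4)
c=camera('scene');cv2.imwrite('pics/scene1.png',c['img'][100:280,140:430,::-1].repeat(2,0).repeat(2,1))"
```

```text
[ 0.5752 -0.0014  0.2561] 20.4667 0.04132403697524609 0.4065915473777659
pos [ 0.5751 -0.0013  0.2559] t 20.52 shift(u) [-0.005  0.033  0.679] turn(u) [-0.007 -0.001 -0.021] open 0.4 F [-0.4 -0.8 -0. ]
-0.001 0.007 0.136 -0.001 -0.000 -0.004 0.4; -0.001 0.006 0.136 -0.001 -0.000 -0.004 0.4; -0.001 0.006 0.136 -0.001 -0.000 -0.004 0.4; -0.001 0.006 0.136 -0.001 -0.000 -0.004 0.4; -0.001 0.006 0.136 -0.001 -0.000 -0.004 0.4
```

View pics/fr1.png

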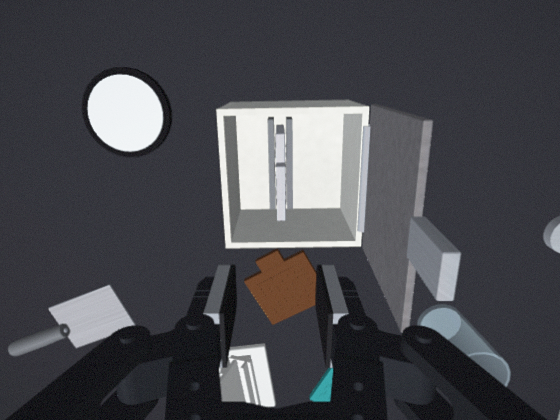

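View pics/scene1.png

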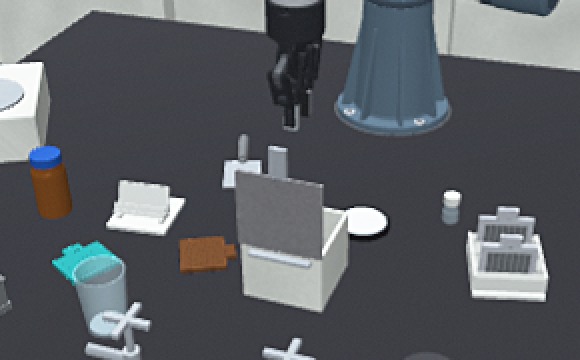

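arm_command(motion="-0.003 0.02 0 0 0 -0.015 0.4; 0 0.005 0.1 0 0 0 0.4; 0 0 0.13 0 0 0 0.4; 0 0 0.13 0 0 0 0.4; 0 0 0.13 0 0 0 0.4; 0 0 0.1 0 0 0 0.4; 0 0 0 0 0 0 0.4; 0 0 0 0 0 0 0.4")

```text
time_s: 21.23
eef_pos: [0.5906, -0.0041, 0.1445]
eef_rot: [0.006, 0.712, 0.702, 0.004]
wrist_force: [0.7, 1.1, 0.7]
opening: 0.397
```

```bash
python3 snap.py fr2; python3 -c "
from tg import *
rows([FP[0],FP[1],.058],down(FY),5,.4)"
```

```text
[ 0.5906 -0.0041  0.1445] 21.2333 0.027091923668247142 0.3972618279687902
pos [ 0.5905 -0.0041  0.1445] t 21.28 shift(u) [ 0.008 -0.056  0.432] turn(u) [0.013 0.002 0.008] open 0.401 F [-0.5  0.1  0.6]
0.002 -0.011 0.086 0.003 0.000 0.002 0.4; 0.002 -0.011 0.086 0.003 0.000 0.002 0.4; 0.002 -0.011 0.086 0.003 0.000 0.002 0.4; 0.002 -0.010 0.086 0.003 0.000 0.002 0.4; 0.001 -0.010 0.087 0.003 0.000 0.002 0.4
```

View pics/fr2.png

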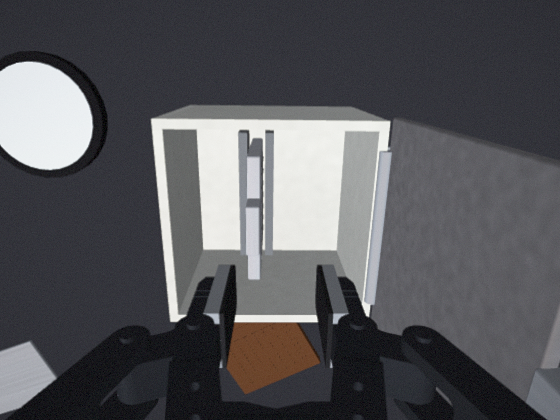

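arm_command(motion="0.008 -0.056 0 0.013 0 0.008 0.4; 0 0 0 0 0 0 0.4; 0 0 0.06 0 0 0 0.4; 0 -0.003 0.07 0 0 0 0.4; 0 -0.003 0.05 0 0 0 0.4; 0 0 0 0 0 0 0.4; 0 0 0 0 0 0 0.4")

```text
time_s: 21.87
eef_pos: [0.582, -0.0031, 0.1139]
eef_rot: [0.006, 0.715, 0.699, 0.002]
wrist_force: [0.1, -0.1, -0.8]
opening: 0.394
```

```bash
python3 snap.py fr3; python3 -c "
from tg import *
rows([FP[0],FP[1],.058],down(FY),5,.4)"
```

```text
[ 0.582  -0.0031  0.1139] 21.8667 0.014804913373762727 0.39379930704308186
pos [ 0.5818 -0.0031  0.1138] t 21.92 shift(u) [ 0.004 -0.01   0.279] turn(u) [0.01  0.004 0.001] open 0.395 F [-0.8  0.2  0.2]
0.001 -0.002 0.056 0.002 0.001 0.000 0.4; 0.001 -0.002 0.056 0.002 0.001 0.000 0.4; 0.001 -0.002 0.056 0.002 0.001 0.000 0.4; 0.001 -0.002 0.056 0.002 0.001 0.000 0.4; 0.001 -0.001 0.056 0.002 0.001 0.000 0.4
```

View pics/fr3.png

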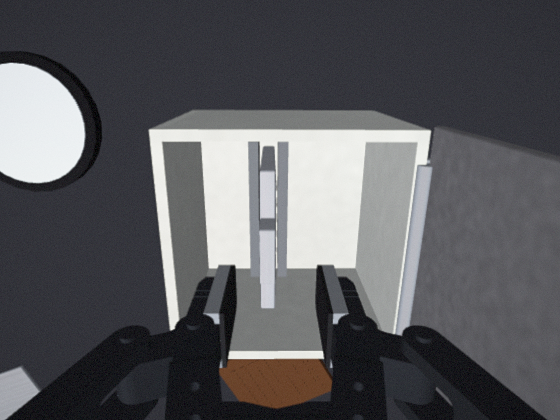

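arm_command(motion="0.003 -0.014 0.03 0.01 0 0 0.4; 0 -0.002 0.06 0 0 0 0.4; 0 -0.004 0.06 0 0 0 0.4; 0 -0.004 0.04 0 0 0 0.4; 0 0 0 0 0 0 0.4; 0 0 0 0 0 0 0.4")

```text
time_s: 22.42
eef_pos: [0.5772, -0.0026, 0.0724]
eef_rot: [0.002, 0.715, 0.699, -0.002]
wrist_force: [0.1, 0.7, 0.1]
opening: 0.4
```

```bash
python3 snap.py fr4; python3 -c "
from tg import *
rows([FP[0],FP[1],.058],down(FY),2,.4)"
```

```text
[ 0.5772 -0.0026  0.0724] 22.4167 0.023967710085327266 0.3998967001553751
pos [ 0.5769 -0.0025  0.0723] t 22.47 shift(u) [0.001 0.018 0.071] turn(u) [-0.     0.005  0.001] open 0.401 F [-0.7  0.6 -0.3]
0.000 0.009 0.036 -0.000 0.002 0.000 0.4; 0.000 0.009 0.036 -0.000 0.002 0.000 0.4
```

View pics/fr4.png

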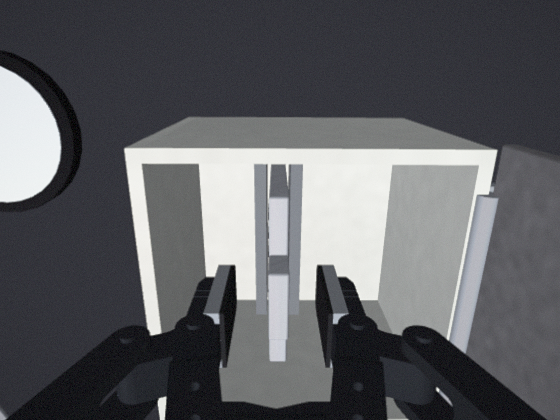

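arm_command(motion="0 0.008 0.035 0 0.005 0 0.4; 0 0 0.03 0 0 0 0.4; 0 0 0 0 0 0 0.4; 0 0 0 0 0 0 0.4")

```text
time_s: 22.8
eef_pos: [0.5795, -0.0028, 0.0587]
eef_rot: [0.0, 0.715, 0.699, 0.001]
wrist_force: [-0.2, -0.2, -0.6]
opening: 0.402
```

```bash
python3 snap.py fr5; python3 -c "
from tg import *
rows([FP[0],FP[1],.058],down(FY),2,.4)"
```

```text
[ 0.5795 -0.0028  0.0587] 22.8 0.01151084856836569 0.4018686092280362
pos [ 0.5794 -0.0028  0.0587] t 22.85 shift(u) [0.002 0.006 0.003] turn(u) [ 0.001 -0.001  0.001] open 0.406 F [-0.2 -0.6 -0.6]
0.001 0.003 0.002 0.001 -0.000 0.000 0.4; 0.001 0.003 0.002 0.001 -0.000 0.000 0.4
```

View pics/fr5.png

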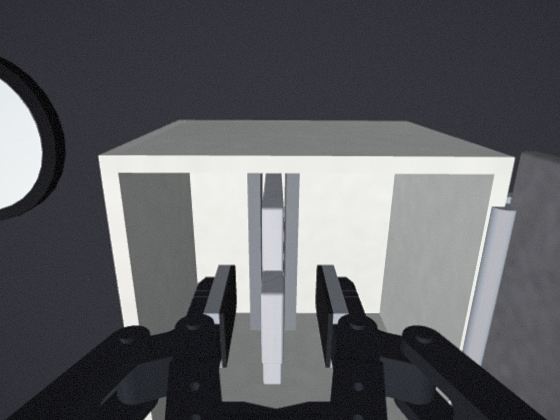

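Plate at x≈273, finger middle 276: centred enough. Closing.

arm_command(motion="0 -0.003 0 0 0 0 0.2; 0 0 0 0 0 0 0; 0 0 0 0 0 0 0; 0 0 0 0 0 0 0; 0 0 0 0 0 0 0; 0 0 0 0 0 0 0")

```text
time_s: 23.35
eef_pos: [0.5789, -0.0028, 0.0592]
eef_rot: [0.001, 0.715, 0.699, 0.001]
wrist_force: [-0.4, 0.0, -2.6]
opening: 0.084
```

arm_command(motion="0 0 -0.02 0 0 0 0; 0 0 -0.04 0 0 0 0; 0 0 -0.05 0 0 0 0; 0 0 -0.05 0 0 0 0")

```text
time_s: 23.68
eef_pos: [0.5767, -0.0023, 0.091]
eef_rot: [-0.002, 0.715, 0.699, -0.001]
wrist_force: [-0.6, -0.2, -0.7]
opening: 0.085
```

```bash
python3 -c "
from tg import *
rows([FP[0],FP[1],.22],down(FY),8,0)"
```

```text
pos [ 0.5767 -0.0023  0.091 ] t 23.68 shift(u) [ 0.001  0.017 -0.645] turn(u) [-0.003 -0.002  0.001] open 0.085 F [-0.6 -0.2 -0.7]
0.000 0.002 -0.081 -0.000 -0.000 0.000 0; 0.000 0.002 -0.081 -0.000 -0.000 0.000 0; 0.000 0.002 -0.081 -0.000 -0.000 0.000 0; 0.000 0.002 -0.081 -0.000 -0.000 0.000 0; 0.000 0.002 -0.081 -0.000 -0.000 0.000 0; -0.000 0.002 -0.081 -0.000 -0.000 0.000 0; -0.000 0.002 -0.081 -0.000 -0.000 0.000 0; -0.000 0.002 -0.081 -0.000 -0.000 0.000 0
```

arm_command(motion="0 0.008 -0.07 0 0 0 0; 0 0.004 -0.08 0 0 0 0; 0 0.002 -0.08 0 0 0 0; 0 0.002 -0.08 0 0 0 0; 0 0.002 -0.08 0 0 0 0; 0 0 -0.08 0 0 0 0; 0 0 -0.08 0 0 0 0; 0 0 -0.08 0 0 0 0; 0 0 0 0 0 0 0; 0 0 0 0 0 0 0")

```text
time_s: 24.52
eef_pos: [0.5828, -0.0029, 0.2384]
eef_rot: [0.004, 0.715, 0.699, 0.004]
wrist_force: [0.5, 0.5, -1.4]
opening: 0.084
```

```bash
python3 snap.py fr6; python3 -c "
from tg import *
rows([.4243,.056,.20],down(FY),9,0)"
```

```text
[ 0.5828 -0.0029  0.2384] 24.5167 0.037105269636062345 0.08416719801369495
pos [ 0.5831 -0.0029  0.2386] t 24.57 shift(u) [ 0.277 -0.803  0.183] turn(u) [0.012 0.001 0.001] open 0.08 F [ 1.3  0.2 -1.3]
0.031 -0.089 0.020 0.001 0.000 0.000 0; 0.031 -0.089 0.020 0.001 0.000 0.000 0; 0.031 -0.089 0.021 0.001 0.000 0.000 0; 0.031 -0.089 0.021 0.001 0.000 0.000 0; 0.031 -0.089 0.021 0.001 0.000 0.000 0; 0.031 -0.089 0.021 0.001 0.000 0.000 0; 0.031 -0.089 0.021 0.001 0.000 0.000 0; 0.031 -0.089 0.021 0.001 0.000 0.000 0; 0.031 -0.089 0.021 0.001 0.000 0.000 0
```

View pics/fr6.png

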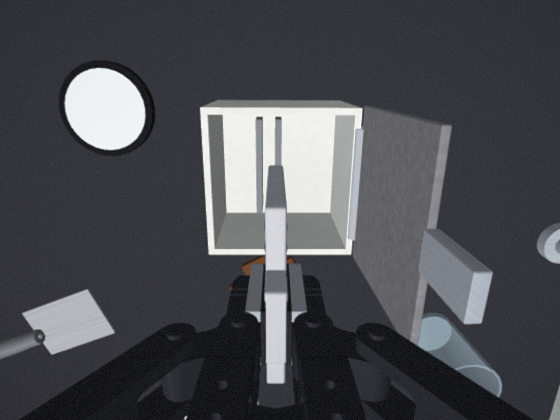

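The fresh plate is out, held upright, and the flap is still open. Moving it over the pad.

arm_command(motion="0.031 -0.06 0 0.001 0 0 0; 0.031 -0.089 0 0.001 0 0 0; 0.031 -0.09 0.01 0.001 0 0 0; 0.031 -0.09 0.01 0.001 0 0 0; 0.031 -0.09 0.02 0.001 0 0 0; 0.031 -0.09 0.02 0.001 0 0 0; 0.031 -0.09 0.02 0.001 0 0 0; 0.031 -0.09 0.02 0.001 0 0 0; 0.02 -0.06 0.01 0 0 0 0; 0 0 0 0 0 0 0")

```text
time_s: 25.4
eef_pos: [0.4216, 0.0568, 0.2035]
eef_rot: [-0.005, 0.716, 0.699, -0.004]
wrist_force: [0.4, 0.1, -2.0]
opening: 0.083
```

```bash
python3 -c "
from tg import *
rows([.4243,.056,.20],down(FY),3,0)"
```

```text
pos [0.4216 0.0568 0.2035] t 25.4 shift(u) [-0.004  0.014  0.017] turn(u) [-0.013 -0.001 -0.001] open 0.083 F [ 0.4  0.1 -2. ]
-0.001 0.005 0.006 -0.004 -0.000 -0.000 0; -0.001 0.005 0.006 -0.004 -0.000 -0.000 0; -0.001 0.005 0.006 -0.004 -0.000 -0.000 0
```

arm_command(motion="-0.004 0.01 0 -0.01 0 0 0; 0 0 0 0 0 0 0; 0 0 0 0 0 0 0; 0 0 0 0 0 0 0; 0 0 0 0 0 0 0; 0 0 0 0 0 0 0")

```text
time_s: 25.9
eef_pos: [0.4254, 0.0549, 0.2025]
eef_rot: [-0.001, 0.716, 0.698, -0.001]
wrist_force: [0.4, -0.4, -1.7]
opening: 0.08
```

```bash
python3 snap.py end1; python3 -c "
from tg import *
delta([.4243,.056,.20],down(FY)); s=get_obs(); print(np.abs(s['dq']).max())
c=camera('scene');cv2.imwrite('pics/scene2.png',c['img'][100:280,140:430,::-1].repeat(2,0).repeat(2,1))"
```

```text
[0.4254 0.0549 0.2025] 25.9 0.012367734443091175 0.08017136859753418
pos [0.4254 0.0549 0.2025] t 25.95 shift(u) [ 0.006 -0.006  0.013] turn(u) [-0.002 -0.001 -0.001] open 0.087 F [ 0.5  0.1 -1.6]
0.004784419369506692
```

View pics/end1.png

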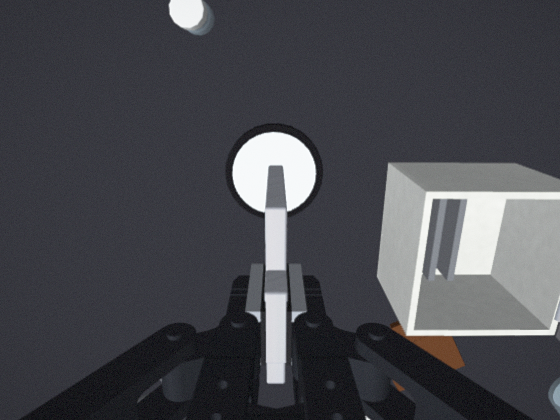

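View pics/scene2.png

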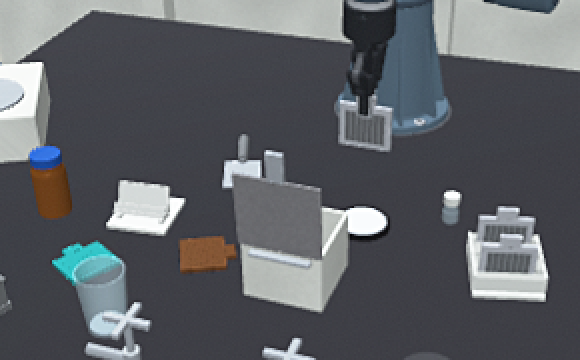

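The plate hangs upright over the pad (image x ≈275 for both), the flap is standing open and the rack holds two upright plates. Handing in.

```bash
python3 -c "
from bench import *
print(hand_in())"
```

```text
the job is handed in; nothing more can be done
None
```

The whole task was carried out and handed in at about 26 s of the 72 s allowed. `hand_in()` reports no verdict, so what follows rests on my own last checks.

- **Used plate:** I drew it out of the drip stand along its slant and set it on the floor of the rack's -x slot. After letting go, both the wrist and scene pictures show it standing upright there. The spare plate in the +x slot looks untouched.
- **Flap:** I lifted it by its tab to about 1.58 rad, estimated from the gripper position. It is still standing open in the last scene picture.
- **Fresh plate:** I drew it up by its tab, and it is still held there with the opening at about 0.08 and near zero joint speed. It is upright over the pad, with the gripper about 1.5 mm from the measured pad centre and the plate's lower edge at about 0.148 m.
- **Bystanders:** None appears to have moved, judging by eye from the pictures; I did not re-measure them.

**What disagreed or went less cleanly:**
- The arm drifted 5–10 mm sideways on some descents. I corrected each one, but the used plate touched the rack's lead-in lightly on one of them (about 6 N).
- I briefly pressed the used plate on the slot floor with about 65 N at the wrist, below the 120 N limit, before releasing it.
- The used plate bottomed out about 3–4 mm lower than my fit predicted (gripper at 0.0585 m against 0.062 m).
- My pad-centre measurements differed by about 3 mm.

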